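# Tip a loaded tool tray over the sill of its dock and lock it in

### The arm

A 7-joint arm with a two-finger parallel gripper is mounted at the origin on a cart in front of the work surface, level with it; the furniture and walls round the work are solid. World frame = base frame: x ahead of the robot, y to its left, z up, the work surface at z = 0. Lengths are in m, angles in rad, forces in N, time in s.
With the tool pointing down it reaches from about 0.425 to 0.925 m from the base axis. Payload 6.8 kg.
Tool frame: the origin (TCP) lies between the finger pads; the fingertips stand r.tcp_to_tips ahead of it and the grasp point (between the pads) lies 3 mm ahead of it (r.tcp_to_tips is the distance from the TCP to the fingertips, in m); z points along the fingers, y is the line along which they close (so a half turn about z gives the same grasp; the last joint's range is limited). The gripper opens to 85 mm and grips with 20 to 120 N. Pads are 22 mm wide; open, the fingers measure 114 mm over their backs; the gripper's body (76 mm by 85 mm) begins 54 mm behind the grasp point. The pads swing forward as they close: fully open they stand 13 mm farther back than shut.
Start: joints at [1.085, 0.477, 0.022, 1.555, -0.011, 1.109, -0.083], TCP at [0.249, -0.627, 0.253] pointing down, gripper open.
Joint ranges: [-2.96, 2.96], [-0.34, 2.1], [-1.41, 1.46], [0.24, 2.44], [-1.37, 4.51], [0.17, 1.92], [-2.96, 2.96]. Speed limits (rad/s): [2.39, 2.39, 3.14, 3.14, 3.14, 3.14, 3.14].

### API

Orientations are given as a rotation vector (axis times angle).
In Python, from bench import r gives the robot as it stands. The module is installed in compiled form; this text tells all that it offers.
- The arm moves only by the tool step_arm, never from a script. Its argument "moves" is a list of rows, each an object of numbers: "rx", "ry", "rz": the turn, a rotation vector about the tool's x, y, z in degrees; "dx", "dy", "dz": the shift along the tool's x, y, z in mm; "gripper": the opening, from -1 (shut) to 1 (fully open). In form: [{"rx": .., "ry": .., "rz": .., "dx": .., "dy": .., "dz": .., "gripper": ..}, ...]. A call has 1 to 20 rows; each row shifts and turns the commanded pose from where the row before left it, along the tool's axes as they then stand; what a row does not reach is not made up. A row lasts 1/8 s, in which the tool goes at most 62.5 mm and 10.7 degrees, less where a joint would pass 70% of its speed; a pose out of reach is approached as far as the arm can. A call is refused whole if a number of a shift passes 62.5 or a number of a turn 10.7, either way. A call with a gripper value outside its range is refused whole. The fingers move at their own pace and stop on an object; "grip_force" is the grip in N (left out, the last holds). Time passes only in rows, so rows that do not move let the fingers close. It gives the time, the measured TCP pose, the force, the opening and the grip force at its end, in the units of the state.
- r.get_obs(): the state, without advancing time (a new reading comes with each control period).
- r.grab_frame(name): name is "side" or "top" or "wrist"; returns the picture (400x640x3 uint8, blue, green, red); there is no depth.
- r.camera_info(name): a dict with "mtx" (3x3 intrinsics, pixels), "D" ([k1, k2, p1, p2, k3] as OpenCV has them; the pictures are not rectified), "rvec" (rotation vector, rad) and "tvec" (3), from world to camera coordinates, as OpenCV has them. Camera axes: x right, y down, z forward; pixel columns grow to the right and rows downward; lengths in m; the calibration is good to about 2 mm. A picture is of the moment at which its call begins: read the wrist's pose just before it. camera_info takes no time and is no camera call; for the wrist camera it gives the pose at the moment of the call.
- r.hand_in(): hands the job in; it is judged then, once.
The state is a dict: "clock": time; "joints": joint angles; "qvel": joint speeds; "tau": joint torques, N m; "tcp_pos": TCP position; "orientation": TCP orientation; "contact_force": force on the tool from outside, world axes, zero at the start; "moment": the same for the moment, N m; "grip_width": finger opening in m; "gripper_force": force on a finger pad.
Only numpy, scipy, OpenCV 4.12 (cv2) and the standard library are available. Lean on these libraries where they do the work, as an engineer would, in place of code of your own. Each camera call takes 0.05 s, during which the arm holds its last target. There are 200 camera calls.

### The job

Swing the dock's keeper arm wide open and set the vee block that stands on the right inside the small steel tool tray. Then get the tray's nose up onto the dock's sill (pressing down the ledge at its rear tips it up) and push it over the sill, never carrying it clear, until it lies flat in the bay with the block still in it; last, swing the keeper fully shut behind it. Do not knock over or shove away the white cone close to the work.

Things in the scene. Friction and masses are not known exactly. Their poses are not given: they have to be found in the camera images.
- dock: grey steel dock, fixed. Origin on the bench (z=0) at the middle of the sill's inner face; x axis leads level into the bay, y to its left, z up. The bay floor is the bench: 152 mm long to a back stop (40 mm high), 120 mm wide between 4 mm side rails 34 mm high. Two lead-in plates 30 mm high flare from the sill's ends out to x -50, y +-82 mm
- sill_top (a point): middle of the top of the sill, a flat steel bar across the dock's mouth: 12 mm high, 14 mm deep (dock x -14 to 0 mm), 120 mm long. It stops a tray that is merely pushed
- keeper (a joint): steel arm on a vertical hinge. 0 = shut: it lies across the mouth above the sill, along dock +y, 4 mm or more behind a tray that is home, passing over its ledge. It opens anticlockwise seen from above (tip swings out towards dock -x, above the nose of the waiting tray), up to 2.0 rad; open it past 1.6 rad to let tray and hand pass. Stays where left (friction 0.04 N m). Starts at 0 to 0.4 rad
- keeper_hinge (a point): point on the keeper's hinge axis (vertical), at dock x -9, y -80 mm, 58 mm up. The arm is 10 mm thick, underside 52 and top 64 mm above the bench; hinge post and, at dock y +76 mm, a rest post under the arm's tip are 51 mm high
- keeper_knob (a point): point 84 mm above the bench on the axis of the upright black knob (18 mm thick, from 64 to 100 mm up) on the keeper, 154 mm from the hinge axis: the place to grasp or push the arm
- tray: open steel tray, loose, 0.5 kg, 140 x 100 mm. Origin at the centre of the underside, x to its nose (which starts facing the sill), z up. Walls 4 mm, inside 132 x 92 mm, inner floor 12 mm up; side and nose walls 44 mm high, back plate 76 mm high with its outer face at x -70 mm. Stands on a flat slippery skid from x -45 to +70 mm; behind that the shell is 8 mm off the bench
- tray_nose (a point): middle of the lower front edge of the tray (tray x +70 mm, z 0)
- tray_tail (a point): middle of the rear edge of the tray's skid (tray x -45 mm, z 0): the tray tips about this edge when its ledge is pressed
- tray_ledge (a point): centre (tray x -100 mm) of the top of the tread ledge on the tray's rear: tray x -130 to -70 mm, 90 mm wide, 5 mm thick, its top 48 mm above the underside. Pressed down here with 4 to 12 N the loaded tray tips nose up, 1.8 mm per mm of press, while ledge and back plate swing back about 10 mm (leave room before the plate); let go, it falls back
- vee_centre (a point): centre of the loose grey steel vee block, 44 (x) x 48 (y) x 34 mm high, 0.4 kg, standing on the bench to the right (another one, far back left, is scenery); this point is 17 mm above its underside. Grasp it across its 44 mm, along its x axis
- cone_centre (a point): centre of the white nylon cone, 38 mm wide at the foot, 90 mm high, upright on the bench just beyond the dock and tray (this point 45 mm up); a bystander, to be left alone
Things that resemble listed ones, but are neither listed nor needed, are in the scene too. What is meant by the part that bears vee_centre is not green, and is the smaller of those in its own colour.

How it is judged:
On the way, in this order (a step that is already met when the one before it is completed fails the run):
1. the keeper is open beyond 1.5 rad and the vee block lies inside the tray (value of joint keeper above 1.5 rad and x of vee_centre in the frame of tray between -0.055 and 0.055 m and y of vee_centre in the frame of tray between -0.04 and 0.04 m and z of vee_centre in the frame of tray below 0.042 m), for 0.2 s.
2. the tray's nose is up over the sill while the rear of its skid is still down on the bench (x of tray_nose in the frame of dock between -0.011 and 0.06 m and height (world z) of tray_nose above 0.009 m and height (world z) of tray_tail below 0.008 m), for 0.1 s.
3. the tray lies flat in the bay behind the sill (x of tray_nose in the frame of dock above 0.136 m and height (world z) of each of tray_nose, tray_tail below 0.004 m), for 0.2 s.
At the end, for the whole second after the job is handed in: The tray lies flat and at rest on the bench inside the bay (both ends of its underside within 4 mm of the bench, its nose more than 136 mm past the sill's inner face), the vee block lies on the tray's floor, and the keeper is within 0.1 rad of shut (all of step 3 and angle between tray's own z axis and vertical below 0.05 rad and x of vee_centre in the frame of tray between -0.055 and 0.055 m and y of vee_centre in the frame of tray between -0.04 and 0.04 m and z of vee_centre in the frame of tray below 0.042 m and value of joint keeper below 0.1 rad and linear speed of tray below 0.02 m/s); the robot touches nothing.
It fails at once if the tray is carried clear above the sill (both ends of its skid more than 20 mm up) (height (world z) of each of tray_nose, tray_tail above 0.02 m).
It fails at once if the white cone is knocked over or pushed more than 50 mm (angle between cone_centre's own z axis and vertical above 0.5 rad or distance of cone_centre from where it was at the start of the episode above 0.05 m).
It also fails if it takes over 72 s, if anything falls off the work surface, if the arm or the gripper's body presses on something with over 40 N, if the wrist force passes 120 N, or if a joint passes its speed limit or range.

## Working session

There is one attempt and no reset: what is moved stays moved. The work goes in short steps, Python scripts to look and compute and a tool call to move; the robot and the scene stay as the last step left them, time stands still between calls to the robot, and variables do not carry over. Pictures are saved under pics/ and viewed, at most 10 in all, crops included, and the job is handed in when it is done.

Besides the shell and the picture viewer there is one more tool, called after "Request:" in YAML: its name, and indented under it one key for each argument. step_arm: Moves the arm, as the interface text tells. Its arguments: {"type":"object","properties":{"moves":{"type":"array","items":{"type":"object","properties":{"rx":{"type":"number"},"ry":{"type":"number"},"rz":{"type":"number"},"dx":{"type":"number"},"dy":{"type":"number"},"dz":{"type":"number"},"gripper":{"type":"number"}}}},"grip_force":{"type":"number"}},"required":["moves"]}

```bash
mkdir -p pics; python3 - <<'E'
from bench import r
import cv2
for n in("top","side"):
    cv2.imwrite(f"pics/{n}0.png",r.grab_frame(n)); c=r.camera_info(n); print(n,c)
o=r.get_obs();print(o, r.tcp_to_tips)
E
```

```text
top {'mtx': array([[372.22032828,   0.        , 322.62487285],
       [  0.        , 372.22032828, 195.4142126 ],
       [  0.        ,   0.        ,   1.        ]]), 'D': array([-0.04239863,  0.        ,  0.        ,  0.        ,  0.        ]), 'rvec': array([ 2.11669136, -2.14220506,  0.17531532]), 'tvec': array([0.01110894, 0.56972806, 0.94386612])}
side {'mtx': array([[395.14318623,   0.        , 328.18734691],
       [  0.        , 395.14318623, 203.9559794 ],
       [  0.        ,   0.        ,   1.        ]]), 'D': array([-0.08613728,  0.        ,  0.        ,  0.        ,  0.        ]), 'rvec': array([ 0.77230737, -2.45735646,  1.30104827]), 'tvec': array([0.45892511, 0.26563238, 0.64423441])}
{'clock': 0.1, 'joints': array([ 1.0848738 ,  0.47771872,  0.0223425 ,  1.55633658, -0.01149067,
        1.10926454, -0.08308258]), 'qvel': array([ 0.00155687, -0.00368305, -0.00060177, -0.0026063 , -0.00045193,
       -0.00126092, -0.00037199]), 'tau': array([ 5.19523150e-03, -5.97757065e+01,  1.61362309e+00, -2.81954741e+01,
        1.26926941e-02,  4.96499415e-03,  3.15859313e-05]), 'tcp_pos': array([ 0.24882008, -0.62694972,  0.25242879]), 'orientation': array([-3.08417394e+00, -5.89733480e-01,  6.61180669e-04]), 'contact_force': array([0.16596679, 0.09753091, 0.1432843 ]), 'moment': array([-0.00184933, -0.00071982, -0.05006219]), 'gripper_force': 0.0, 'grip_width': 0.08515973314855851} 0.022
```

View pics/top0.png

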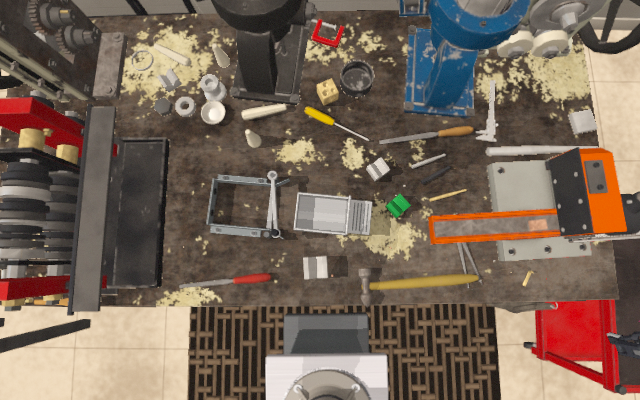

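View pics/side0.png

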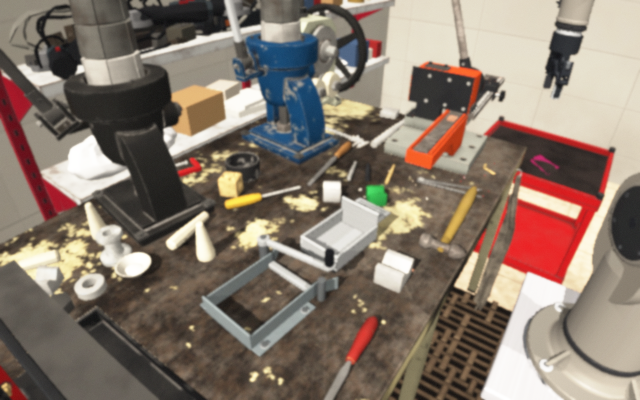

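```bash
cat > h.py <<'E'
from bench import r
import cv2, numpy as np
from scipy.spatial.transform import Rotation as R
def P(n,u,v,z,c=None):
    c=c or r.camera_info(n); M=R.from_rotvec(np.ravel(c['rvec'])).as_matrix()
    p=cv2.undistortPoints(np.array([[[u,v]]],float),c['mtx'],c['D'])[0,0]
    o=-M.T@np.ravel(c['tvec']); d=M.T@np.array([p[0],p[1],1]); return o+d*(z-o[2])/d[2]
def crop(n,x0,y0,x1,y1,s,name,im=None):
    im=r.grab_frame(n) if im is None else im
    cv2.imwrite('pics/'+name+'.png',cv2.resize(im[y0:y1,x0:x1],None,fx=s,fy=s,interpolation=cv2.INTER_CUBIC))
def st():
    o=r.get_obs(); m=R.from_rotvec(o['orientation']).as_matrix()
    print('t',round(o['clock'],2),'tcp',o['tcp_pos'].round(4),'x',m[:,0].round(3),'y',m[:,1].round(3),'z',m[:,2].round(3),'F',o['contact_force'].round(1),'w',round(o['grip_width'],4),'q',o['joints'].round(2)); return o,m
E
python3 - <<'E'
from h import *
crop('top',200,120,420,285,3.6,'c1',cv2.imread('pics/top0.png'))
E
```

```text
(no output)
```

View pics/c1.png

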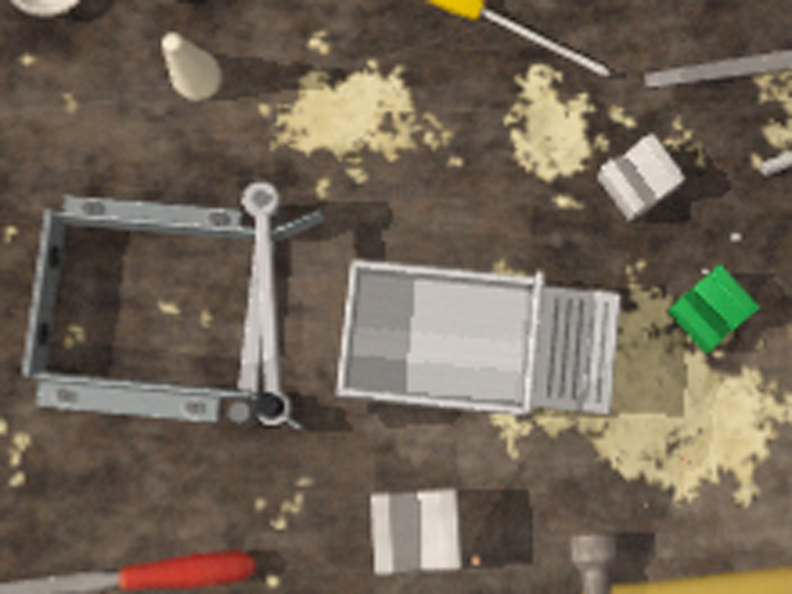

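```bash
python3 - <<'E'
from h import *
def c(u,v,z): return P('top',200+u/3.6,120+v/3.6,z)
M=R.from_rotvec(r.camera_info('top')['rvec']).as_matrix();print('cam',-M.T@r.camera_info('top')['tvec'])
for n,L,z in [('vee',[(600,180),(652,136),(685,175),(635,220)],.034),('big',[(372,492),(458,488),(460,570),(376,574)],.045),('cone',[(205,85)],.02),
 ('hinge',[(260,198)],.064),('knob',[(270,405)],.1),('rest',[(238,411)],.051),('backstop in',[(58,212),(33,376)],.04),('rail tops',[(66,208),(240,222),(38,385),(217,402)],.034),
 ('tray front',[(352,262),(338,394)],.044),('tray back',[(540,272),(528,412)],.076),('ledge',[(620,292),(610,414)],.048)]:
    for p in L: print(n,c(*p,z)[:2].round(4))
E
```

```text
cam [ 4.01342789e-01 -9.03805114e-04  1.02689818e+00]
vee [ 0.6415 -0.1171]
vee [ 0.6756 -0.158 ]
vee [ 0.6446 -0.182 ]
vee [ 0.61   -0.1426]
big [0.4091 0.0564]
big [ 0.4112 -0.0059]
big [ 0.353  -0.0065]
big [0.3508 0.0538]
cone [0.7255 0.1881]
hinge [0.6239 0.1374]
knob [0.4688 0.1236]
rest [0.4683 0.1535]
backstop in [0.6207 0.2942]
backstop in [0.4964 0.3084]
rail tops [0.6251 0.29  ]
rail tops [0.6124 0.1567]
rail tops [0.4903 0.3062]
rail tops [0.4763 0.1719]
tray front [0.5787 0.0709]
tray front [0.4804 0.0812]
tray back [ 0.5639 -0.0668]
tray back [ 0.4635 -0.0559]
ledge [ 0.5529 -0.1275]
ledge [ 0.4631 -0.1172]
```

Request:
step_arm:
  moves:
    - {"rz": -10.7}
    - {"rz": -10.7}
    - {"rz": -10.7}
    - {"rz": -10.7}
    - {"rz": -10.7}
    - {"rz": -10.7}
    - {"rz": -10.7}
    - {"rz": -10.7}
    - {"rz": -10.7}
    - {"rz": -10.7}

```text
invalid input at $.moves[0]: expected keys rx, ry, rz, dx, dy, dz, gripper
```

Request:
step_arm:
  moves:
    - {"dx": 11, "dy": 55}
    - {"dx": 11, "dy": 55}
    - {"dx": 11, "dy": 55}
    - {"dx": 11, "dy": 55}
    - {"dx": 11, "dy": 55}
    - {"dx": 11, "dy": 55}
    - {"dx": 11, "dy": 55}
    - {"dx": 11, "dy": 55}
    - {"dx": 11, "dy": 55}
    - {"dx": 11, "dy": 55}
    - {"dx": 11, "dy": 55}
    - {}

```text
invalid input at $.moves[0]: expected keys rx, ry, rz, dx, dy, dz, gripper
```

```bash
python3 - <<'E'
from h import *
import pickle
st(); c=r.camera_info('wrist'); im=r.grab_frame('wrist'); pickle.dump((c,im),open('w1.pkl','wb')); cv2.imwrite('pics/w1.png',im)
E
```

```text
t 0.1 tcp [ 0.2488 -0.6269  0.2524] x [ 0.929  0.369 -0.   ] y [ 0.369 -0.929 -0.002] z [-0.001  0.001 -1.   ] F [0.2 0.1 0.1] w 0.0852 q [ 1.08  0.48  0.02  1.56 -0.01  1.11 -0.08]
```

View pics/w1.png

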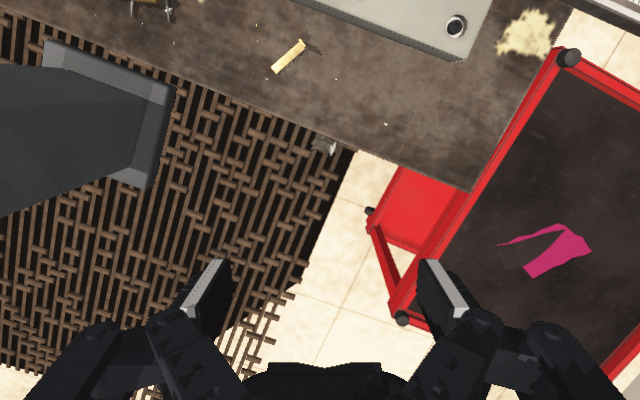

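Request:
step_arm:
  moves:
    - {"rx": 0, "ry": 0, "rz": -10.7, "dx": 0, "dy": 0, "dz": 0, "gripper": 1}
    - {"rx": 0, "ry": 0, "rz": -10.7, "dx": 0, "dy": 0, "dz": 0, "gripper": 1}
    - {"rx": 0, "ry": 0, "rz": -10.7, "dx": 0, "dy": 0, "dz": 0, "gripper": 1}
    - {"rx": 0, "ry": 0, "rz": -10.7, "dx": 0, "dy": 0, "dz": 0, "gripper": 1}
    - {"rx": 0, "ry": 0, "rz": -10.7, "dx": 0, "dy": 0, "dz": 0, "gripper": 1}
    - {"rx": 0, "ry": 0, "rz": -10.7, "dx": 0, "dy": 0, "dz": 0, "gripper": 1}
    - {"rx": 0, "ry": 0, "rz": -10.7, "dx": 0, "dy": 0, "dz": 0, "gripper": 1}
    - {"rx": 0, "ry": 0, "rz": -10.7, "dx": 0, "dy": 0, "dz": 0, "gripper": 1}
    - {"rx": 0, "ry": 0, "rz": -10.7, "dx": 0, "dy": 0, "dz": 0, "gripper": 1}
    - {"rx": 0, "ry": 0, "rz": -10.7, "dx": 0, "dy": 0, "dz": 0, "gripper": 1}

```text
clock: 1.4
tcp_pos: [0.2488, -0.6273, 0.2529]
orientation: [-1.352, -2.835, -0.001]
contact_force: [0.0, 0.4, 0.3]
grip_width: 0.0853
gripper_force: 0.0
```

Request:
step_arm:
  moves:
    - {"rx": 0, "ry": 0, "rz": 0, "dx": 8, "dy": 55, "dz": 0, "gripper": 1}
    - {"rx": 0, "ry": 0, "rz": 0, "dx": 8, "dy": 55, "dz": 0, "gripper": 1}
    - {"rx": 0, "ry": 0, "rz": 0, "dx": 8, "dy": 55, "dz": 0, "gripper": 1}
    - {"rx": 0, "ry": 0, "rz": 0, "dx": 8, "dy": 55, "dz": 0, "gripper": 1}
    - {"rx": 0, "ry": 0, "rz": 0, "dx": 8, "dy": 55, "dz": 0, "gripper": 1}
    - {"rx": 0, "ry": 0, "rz": 0, "dx": 8, "dy": 55, "dz": 0, "gripper": 1}
    - {"rx": 0, "ry": 0, "rz": 0, "dx": 8, "dy": 55, "dz": 0, "gripper": 1}
    - {"rx": 0, "ry": 0, "rz": 0, "dx": 8, "dy": 55, "dz": 0, "gripper": 1}
    - {"rx": 0, "ry": 0, "rz": 0, "dx": 8, "dy": 55, "dz": 0, "gripper": 1}
    - {"rx": 0, "ry": 0, "rz": 0, "dx": 8, "dy": 55, "dz": 0, "gripper": 1}
    - {"rx": 0, "ry": 0, "rz": 0, "dx": 8, "dy": 55, "dz": 0, "gripper": 1}
    - {"rx": 0, "ry": 0, "rz": 0, "dx": 0, "dy": 0, "dz": 0, "gripper": 1}
    - {"rx": 0, "ry": 0, "rz": 0, "dx": 0, "dy": 0, "dz": 0, "gripper": 1}

```text
clock: 3.02
tcp_pos: [0.6662, -0.1814, 0.2527]
orientation: [-1.361, -2.831, 0.002]
contact_force: [-1.1, 0.8, 0.6]
grip_width: 0.0856
gripper_force: 0.0
```

```bash
python3 - <<'E'
from h import *
import pickle
st(); c=r.camera_info('wrist'); im=r.grab_frame('wrist'); pickle.dump((c,im),open('w1.pkl','wb')); cv2.imwrite('pics/w2.png',im)
E
```

```text
t 3.02 tcp [ 0.6662 -0.1814  0.2527] x [-0.625  0.781  0.   ] y [ 0.781  0.625 -0.001] z [-0.001 -0.001 -1.   ] F [-1.1  0.8  0.6] w 0.0856 q [ 0.52  0.55 -0.51  1.49  0.28  1.18  0.64]
```

View pics/w2.png

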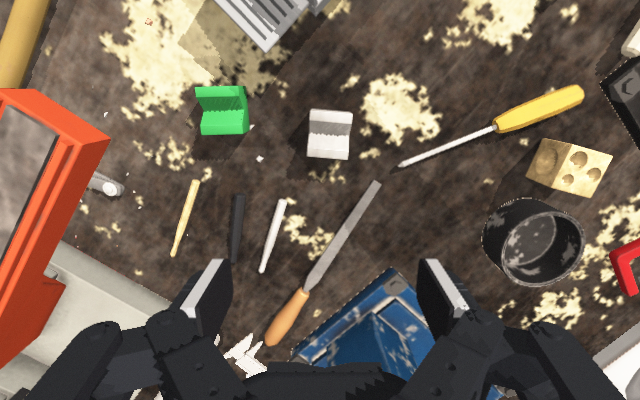

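```bash
python3 - <<'E'
from h import *
import pickle
c,im=pickle.load(open('w1.pkl','rb'))
M=R.from_rotvec(np.ravel(c['rvec'])).as_matrix();print('cam',-M.T@c['tvec'],M[2])
crop('w',290,90,370,170,7,'w2c',im)
for p in [(312,110),(353,113),(349,159),(307,153)]: print(P('w',*p,.034,c).round(4))
E
```

```text
cam [ 0.61560982 -0.11767353  0.37282195] [ 0.19508792 -0.2469028  -0.94919951]
[ 0.6173 -0.1406  0.034 ]
[ 0.6518 -0.1168  0.034 ]
[ 0.6792 -0.1558  0.034 ]
[ 0.6403 -0.1787  0.034 ]
```

View pics/w2c.png

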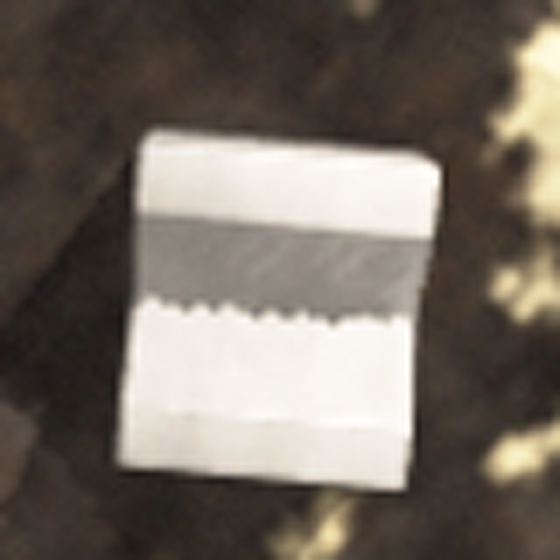

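```bash
python3 - <<'E'
from h import *
import pickle
c,im=pickle.load(open('w1.pkl','rb'))
q=np.array([P('w',290+u/7,90+v/7,.034,c) for u,v in [(140,150),(438,173),(408,488),(118,466)]])
print(q.round(4),q.mean(0).round(4))
print(np.linalg.norm(q-np.roll(q,1,0),axis=1)); 
for a,b in((0,1),(3,2),(3,0),(2,1)): d=q[b]-q[a];print(np.degrees(np.arctan2(d[1],d[0])))
o,m=st(); t=q.mean(0); t[2]=.027; print('tool move mm',(m.T@(t-o['tcp_pos'])*1000).round(1))
E
```

```text
[[ 0.6166 -0.143   0.034 ]
 [ 0.6525 -0.1184  0.034 ]
 [ 0.6791 -0.1569  0.034 ]
 [ 0.6425 -0.1818  0.034 ]] [ 0.6477 -0.15    0.034 ]
[0.0466956  0.04356415 0.04677098 0.04425518]
34.375258346576906
34.274694782394924
123.76076020453041
124.60821330587122
t 3.08 tcp [ 0.6658 -0.1825  0.2528] x [-0.623  0.782 -0.   ] y [ 0.782  0.623 -0.002] z [-0.001 -0.001 -1.   ] F [ 0.3 -0.5  0.9] w 0.0856 q [ 0.52  0.55 -0.51  1.49  0.28  1.18  0.64]
tool move mm [ 36.7   6.5 225.8]
```

Request:
step_arm:
  moves:
    - {"rx": 0, "ry": 0, "rz": 4.2, "dx": 0, "dy": 0, "dz": 0, "gripper": 1}
    - {"rx": 0, "ry": 0, "rz": 0, "dx": 18.5, "dy": 1.7, "dz": 40, "gripper": 1}
    - {"rx": 0, "ry": 0, "rz": 0, "dx": 18.5, "dy": 1.7, "dz": 50, "gripper": 1}
    - {"rx": 0, "ry": 0, "rz": 0, "dx": 0, "dy": 0, "dz": 50, "gripper": 1}
    - {"rx": 0, "ry": 0, "rz": 0, "dx": 0, "dy": 0, "dz": 40, "gripper": 1}
    - {"rx": 0, "ry": 0, "rz": 0, "dx": 0, "dy": 0, "dz": 25, "gripper": 1}
    - {"rx": 0, "ry": 0, "rz": 0, "dx": 0, "dy": 0, "dz": 20, "gripper": 1}
    - {"rx": 0, "ry": 0, "rz": 0, "dx": 0, "dy": 0, "dz": 0, "gripper": 1}

```text
clock: 4.08
tcp_pos: [0.6471, -0.1496, 0.0271]
orientation: [-1.465, -2.777, 0.002]
contact_force: [-0.2, 1.2, 0.5]
grip_width: 0.0851
gripper_force: 0.0
```

```bash
python3 - <<'E'
from h import *
o,m=st(); print('tool move mm',(m.T@(np.array([.6477,-.15,.027])-o['tcp_pos'])*1000).round(1))
E
```

```text
t 4.08 tcp [ 0.6471 -0.1496  0.0271] x [-0.564  0.825  0.001] y [ 0.825  0.564 -0.002] z [-0.003 -0.    -1.   ] F [-0.2  1.2  0.5] w 0.0851 q [ 0.42  0.76 -0.42  1.7   0.41  0.77  0.41]
tool move mm [-0.7  0.3  0.1]
```

Close, check, lift.

Request:
step_arm:
  moves:
    - {"rx": 0, "ry": 0, "rz": 0, "dx": 0, "dy": 0, "dz": 0, "gripper": -1}
    - {"rx": 0, "ry": 0, "rz": 0, "dx": 0, "dy": 0, "dz": 0, "gripper": -1}
    - {"rx": 0, "ry": 0, "rz": 0, "dx": 0, "dy": 0, "dz": 0, "gripper": -1}
    - {"rx": 0, "ry": 0, "rz": 0, "dx": 0, "dy": 0, "dz": 0, "gripper": -1}
    - {"rx": 0, "ry": 0, "rz": 0, "dx": 0, "dy": 0, "dz": 0, "gripper": -1}
    - {"rx": 0, "ry": 0, "rz": 0, "dx": 0, "dy": 0, "dz": 0, "gripper": -1}
  grip_force: 45

```text
clock: 4.82
tcp_pos: [0.6491, -0.1489, 0.0297]
orientation: [1.464, 2.778, -0.0]
contact_force: [-2.2, -0.8, 6.8]
grip_width: 0.0433
gripper_force: 48.2
```

Request:
step_arm:
  moves:
    - {"rx": 0, "ry": 0, "rz": 0, "dx": 0, "dy": 0, "dz": -20, "gripper": -1}
    - {"rx": 0, "ry": 0, "rz": 0, "dx": 0, "dy": 0, "dz": -40, "gripper": -1}
    - {"rx": 0, "ry": 0, "rz": 0, "dx": 0, "dy": 0, "dz": -40, "gripper": -1}
    - {"rx": 0, "ry": 0, "rz": -10, "dx": 0, "dy": 0, "dz": -10, "gripper": -1}
    - {"rx": 0, "ry": 0, "rz": -10, "dx": 0, "dy": 0, "dz": 0, "gripper": -1}
    - {"rx": 0, "ry": 0, "rz": -10, "dx": 0, "dy": 0, "dz": 0, "gripper": -1}
    - {"rx": 0, "ry": 0, "rz": -10, "dx": 0, "dy": 0, "dz": 0, "gripper": -1}
    - {"rx": 0, "ry": 0, "rz": -9.7, "dx": 0, "dy": 0, "dz": 0, "gripper": -1}
    - {"rx": 0, "ry": 0, "rz": 0, "dx": 0, "dy": 0, "dz": 0, "gripper": -1}

```text
clock: 5.95
tcp_pos: [0.6481, -0.1486, 0.1387]
orientation: [-0.163, -3.137, -0.0]
contact_force: [0.0, 0.5, -4.3]
grip_width: 0.0429
gripper_force: 46.9
```

```bash
python3 - <<'E'
from h import *
o,m=st(); print('tool move mm',(m.T@(np.array([.522,.0064,.041])-o['tcp_pos'])*1000).round(1),o['gripper_force'])
E
```

```text
t 5.95 tcp [ 0.6481 -0.1486  0.1387] x [-0.995  0.104  0.   ] y [0.104 0.995 0.   ] z [-0.  0. -1.] F [ 0.   0.5 -4.3] w 0.0429 q [ 0.59  0.67 -0.67  1.64  0.48  1.    1.23]
tool move mm [141.5 141.1  97.8] 46.928651332855225
```

Request:
step_arm:
  moves:
    - {"rx": 0, "ry": 0, "rz": 0, "dx": 36, "dy": 36, "dz": 0, "gripper": -1}
    - {"rx": 0, "ry": 0, "rz": 0, "dx": 36, "dy": 36, "dz": 0, "gripper": -1}
    - {"rx": 0, "ry": 0, "rz": 0, "dx": 36, "dy": 36, "dz": 0, "gripper": -1}
    - {"rx": 0, "ry": 0, "rz": 0, "dx": 33.5, "dy": 33, "dz": 0, "gripper": -1}
    - {"rx": 0, "ry": 0, "rz": 0, "dx": 0, "dy": 0, "dz": 20, "gripper": -1}
    - {"rx": 0, "ry": 0, "rz": 0, "dx": 0, "dy": 0, "dz": 0, "gripper": -1}

```text
clock: 6.7
tcp_pos: [0.5213, 0.0056, 0.1175]
orientation: [-0.164, -3.135, 0.002]
contact_force: [0.1, -1.1, -3.6]
grip_width: 0.0433
gripper_force: 47.0
```

```bash
python3 - <<'E'
from h import *
o,m=st(); print('tool move mm',(m.T@(np.array([.522,.0064,.043])-o['tcp_pos'])*1000).round(1),o['gripper_force'])
crop('top',240,130,440,280,4,'t2')
E
```

```text
t 6.7 tcp [0.5213 0.0056 0.1175] x [-0.995  0.104  0.002] y [ 0.104  0.995 -0.001] z [-0.002 -0.001 -1.   ] F [ 0.1 -1.1 -3.6] w 0.0433 q [ 0.45  0.51 -0.73  2.    0.47  0.81  0.92]
tool move mm [-0.7  0.9 74.5] 46.96232557296753
```

View pics/t2.png

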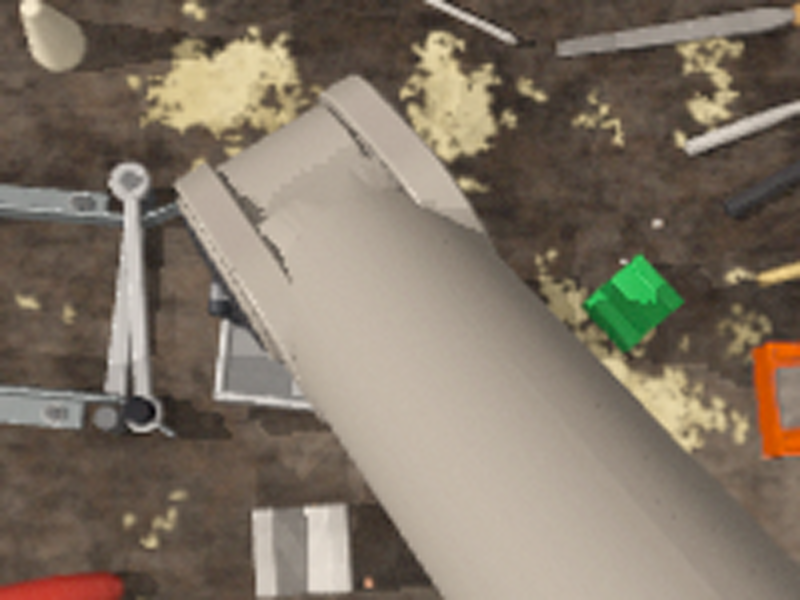

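Request:
step_arm:
  moves:
    - {"rx": 0, "ry": 0, "rz": 0, "dx": 0, "dy": 0, "dz": 30, "gripper": -1}
    - {"rx": 0, "ry": 0, "rz": 0, "dx": 0, "dy": 0, "dz": 25, "gripper": -1}
    - {"rx": 0, "ry": 0, "rz": 0, "dx": 0, "dy": 0, "dz": 14, "gripper": -1}
    - {"rx": 0, "ry": 0, "rz": 0, "dx": 0, "dy": 0, "dz": 6, "gripper": -1}
    - {"rx": 0, "ry": 0, "rz": 0, "dx": 0, "dy": 0, "dz": 0, "gripper": -1}

```text
clock: 7.38
tcp_pos: [0.5225, 0.0062, 0.0435]
orientation: [0.161, 3.137, 0.0]
contact_force: [0.7, -0.2, -3.2]
grip_width: 0.0432
gripper_force: 47.0
```

Request:
step_arm:
  moves:
    - {"rx": 0, "ry": 0, "rz": 0, "dx": 0, "dy": 0, "dz": 2, "gripper": -1}
    - {"rx": 0, "ry": 0, "rz": 0, "dx": 0, "dy": 0, "dz": 0, "gripper": 0.4}
    - {"rx": 0, "ry": 0, "rz": 0, "dx": 0, "dy": 0, "dz": 0, "gripper": 0.4}
    - {"rx": 0, "ry": 0, "rz": 0, "dx": 0, "dy": 0, "dz": 0, "gripper": 0.4}
    - {"rx": 0, "ry": 0, "rz": 0, "dx": 0, "dy": 0, "dz": -20, "gripper": 0.4}
    - {"rx": 0, "ry": 0, "rz": 0, "dx": 0, "dy": 0, "dz": -45, "gripper": 0.4}
    - {"rx": 0, "ry": 0, "rz": 0, "dx": 0, "dy": 0, "dz": -45, "gripper": 0.4}
    - {"rx": 0, "ry": 0, "rz": 0, "dx": 30, "dy": 37, "dz": 0, "gripper": 0.4}
    - {"rx": 0, "ry": 0, "rz": 0, "dx": 35.6, "dy": 37, "dz": 0, "gripper": 0.4}
    - {"rx": 0, "ry": 0, "rz": 0, "dx": 0, "dy": 37, "dz": 0, "gripper": 0.4}
    - {"rx": 0, "ry": 0, "rz": 0, "dx": 0, "dy": 0, "dz": 0, "gripper": 0.4}

```text
clock: 8.75
tcp_pos: [0.4682, 0.1268, 0.1532]
orientation: [0.152, 3.135, 0.003]
contact_force: [-0.2, -0.9, 0.2]
grip_width: 0.0597
gripper_force: 0.0
```

```bash
python3 - <<'E'
from h import *
import pickle
o,m=st(); print('tool move mm',(m.T@(np.array([.4688,.1236,.093])-o['tcp_pos'])*1000).round(1),o['gripper_force'])
c=r.camera_info('wrist'); im=r.grab_frame('wrist'); pickle.dump((c,im),open('w3.pkl','wb')); cv2.imwrite('pics/w3.png',im)
E
```

```text
t 8.75 tcp [0.4682 0.1268 0.1532] x [-0.995  0.097 -0.002] y [0.097 0.995 0.002] z [ 0.003  0.002 -1.   ] F [-0.2 -0.9  0.2] w 0.0597 q [ 0.29  0.41 -0.82  2.05  0.4   0.83  0.71]
tool move mm [-0.7 -3.3 60.2] 0.0
```

View pics/w3.png

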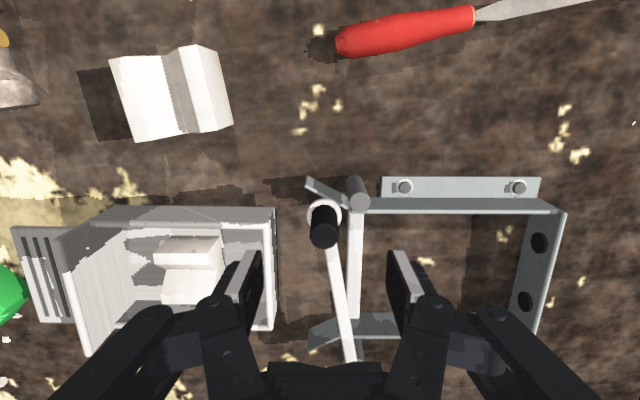

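```bash
python3 - <<'E'
from h import *
import pickle
c,im=pickle.load(open('w3.pkl','rb'))
print(P('w',323,237,.1,c)); print('tray nose top corners',P('w',275,207,.044,c),P('w',275,328,.044,c)); print('rest',P('w',360,201,.051,c))
print('back stop corner',P('w',567,213,.04,c))
E
```

```text
[0.46942415 0.12643432 0.1       ]
tray nose top corners [0.46764212 0.09002437 0.044     ] [0.57858918 0.07373263 0.044     ]
rest [0.46659929 0.15377064 0.051     ]
back stop corner [0.49624208 0.31534934 0.04      ]
```

Request:
step_arm:
  moves:
    - {"rx": 0, "ry": 0, "rz": 0, "dx": -0.5, "dy": -1.5, "dz": 30, "gripper": 0.4}
    - {"rx": 0, "ry": 0, "rz": 0, "dx": 0, "dy": 0, "dz": 30, "gripper": 0.4}
    - {"rx": 0, "ry": 0, "rz": 0, "dx": 0, "dy": 0, "dz": 0, "gripper": -1}
    - {"rx": 0, "ry": 0, "rz": 0, "dx": 0, "dy": 0, "dz": 0, "gripper": -1}
    - {"rx": 0, "ry": 0, "rz": 0, "dx": 0, "dy": 0, "dz": 0, "gripper": -1}
    - {"rx": 0, "ry": 0, "rz": 0, "dx": 0, "dy": 0, "dz": 0, "gripper": -1}
    - {"rx": 0, "ry": 0, "rz": 0, "dx": 0, "dy": 0, "dz": 0, "gripper": -1}
  grip_force: 25

```text
clock: 9.68
tcp_pos: [0.4693, 0.1221, 0.0925]
orientation: [0.161, 3.135, 0.0]
contact_force: [-1.5, 0.0, 7.5]
grip_width: 0.0171
gripper_force: 26.2
```

Request:
step_arm:
  moves:
    - {"rx": 0, "ry": 0, "rz": 0, "dx": -5, "dy": -19.3, "dz": 0, "gripper": -1}
    - {"rx": 0, "ry": 0, "rz": 0, "dx": -7, "dy": -17.5, "dz": 0, "gripper": -1}
    - {"rx": 0, "ry": 0, "rz": 0, "dx": -9, "dy": -16.5, "dz": 0, "gripper": -1}
    - {"rx": 0, "ry": 0, "rz": 0, "dx": -11, "dy": -15.3, "dz": 0, "gripper": -1}
    - {"rx": 0, "ry": 0, "rz": 0, "dx": -12.7, "dy": -13.9, "dz": 0, "gripper": -1}
    - {"rx": 0, "ry": 0, "rz": 0, "dx": -14.3, "dy": -12.2, "dz": 0, "gripper": -1}
    - {"rx": 0, "ry": 0, "rz": 0, "dx": -15.7, "dy": -10.4, "dz": 0, "gripper": -1}

```text
clock: 10.55
tcp_pos: [0.5334, 0.0099, 0.0923]
orientation: [0.159, 3.136, 0.002]
contact_force: [1.1, 5.6, 4.1]
grip_width: 0.017
gripper_force: 26.1
```

```bash
python3 - <<'E'
from h import *
o,m=st();H=np.array([.6239,.1374]);d=o['tcp_pos'][:2]-H;print(np.linalg.norm(d),np.degrees(np.arctan2(d[1],d[0]))%360-174)
E
```

```text
t 10.55 tcp [0.5334 0.0099 0.0923] x [-0.995  0.101 -0.002] y [0.101 0.995 0.001] z [ 0.002  0.001 -1.   ] F [1.1 5.6 4.1] w 0.017 q [ 0.42  0.56 -0.71  1.99  0.52  0.78  0.88]
0.1563397297239622 60.631336778692486
```

Request:
step_arm:
  moves:
    - {"rx": 0, "ry": 0, "rz": 0, "dx": -16.8, "dy": -8.4, "dz": 0, "gripper": -1}
    - {"rx": 0, "ry": 0, "rz": 0, "dx": -17.8, "dy": -6.2, "dz": 0, "gripper": -1}
    - {"rx": 0, "ry": 0, "rz": 0, "dx": -18.3, "dy": -4.1, "dz": 0, "gripper": -1}
    - {"rx": 0, "ry": 0, "rz": 0, "dx": -18.7, "dy": -1.8, "dz": 0, "gripper": -1}
    - {"rx": 0, "ry": 0, "rz": 0, "dx": -18.8, "dy": 0.5, "dz": 0, "gripper": -1}
    - {"rx": 0, "ry": 0, "rz": 0, "dx": -18.6, "dy": 2.8, "dz": 0, "gripper": -1}
    - {"rx": 0, "ry": 0, "rz": 0, "dx": -15.6, "dy": 4.1, "dz": 0, "gripper": -1}
    - {"rx": 0, "ry": 0, "rz": 0, "dx": 0, "dy": 0, "dz": 0, "gripper": -1}

```text
clock: 11.55
tcp_pos: [0.6552, -0.0096, 0.0921]
orientation: [-0.153, -3.138, -0.012]
contact_force: [-3.0, 12.8, 6.3]
grip_width: 0.0172
gripper_force: 24.9
```

```bash
python3 - <<'E'
from h import *
o,m=st();H=np.array([.6239,.1374]);d=o['tcp_pos'][:2]-H;print(np.linalg.norm(d),np.degrees(np.arctan2(d[1],d[0]))%360-174)
E
```

```text
t 11.55 tcp [ 0.6552 -0.0096  0.0921] x [-0.995  0.097  0.   ] y [0.097 0.995 0.007] z [ 0.     0.007 -1.   ] F [-3.  12.8  6.3] w 0.0172 q [ 0.39  0.72 -0.67  1.69  0.53  0.92  0.98]
0.15030771889515754 108.00666280376623
```

Request:
step_arm:
  moves:
    - {"rx": 0, "ry": 0, "rz": 0, "dx": 0, "dy": 0, "dz": 0, "gripper": 0.4}
    - {"rx": 0, "ry": 0, "rz": 0, "dx": 0, "dy": 0, "dz": 0, "gripper": 0.4}
    - {"rx": 0, "ry": 0, "rz": 0, "dx": 0, "dy": 0, "dz": 0, "gripper": 0.4}
    - {"rx": 0, "ry": 0, "rz": 0, "dx": 0, "dy": 0, "dz": -30, "gripper": 0.4}
    - {"rx": 0, "ry": 0, "rz": 0, "dx": 0, "dy": 0, "dz": -50, "gripper": 0.4}
    - {"rx": 0, "ry": 0, "rz": 10, "dx": 0, "dy": 0, "dz": 0, "gripper": 0}
    - {"rx": 0, "ry": 0, "rz": 10, "dx": 0, "dy": 0, "dz": 0, "gripper": 0}
    - {"rx": 0, "ry": 0, "rz": 10, "dx": 0, "dy": 0, "dz": 0, "gripper": 0}
    - {"rx": 0, "ry": 0, "rz": 10, "dx": 0, "dy": 0, "dz": 0, "gripper": 0}
    - {"rx": 0, "ry": 0, "rz": 10, "dx": 0, "dy": 0, "dz": 0, "gripper": 0}
    - {"rx": 0, "ry": 0, "rz": 10, "dx": 0, "dy": 0, "dz": 0, "gripper": 0}
    - {"rx": 0, "ry": 0, "rz": 10, "dx": 0, "dy": 0, "dz": 0, "gripper": 0}
    - {"rx": 0, "ry": 0, "rz": 10, "dx": 0, "dy": 0, "dz": 0, "gripper": 0}
    - {"rx": 0, "ry": 0, "rz": 10, "dx": 0, "dy": 0, "dz": 0, "gripper": 0}
    - {"rx": 0, "ry": 0, "rz": 0, "dx": -30, "dy": 36, "dz": 0, "gripper": 0}
    - {"rx": 0, "ry": 0, "rz": 0, "dx": -30, "dy": 36, "dz": 0, "gripper": 0}
    - {"rx": 0, "ry": 0, "rz": 0, "dx": -30, "dy": 36, "dz": 0, "gripper": 0}
    - {"rx": 0, "ry": 0, "rz": 0, "dx": -12, "dy": 26, "dz": 0, "gripper": 0}
    - {"rx": 0, "ry": 0, "rz": 0, "dx": 0, "dy": 0, "dz": 0, "gripper": 0}

```text
clock: 13.92
tcp_pos: [0.7782, -0.1339, 0.1704]
orientation: [2.335, 2.101, -0.001]
contact_force: [-0.1, -0.1, -1.0]
grip_width: 0.0424
gripper_force: 0.0
```

```bash
python3 - <<'E'
from h import *
import pickle
o,m=st()
c=r.camera_info('wrist'); im=r.grab_frame('wrist'); pickle.dump((c,im),open('w4.pkl','wb')); cv2.imwrite('pics/w4.png',im)
E
```

```text
t 13.93 tcp [ 0.7782 -0.1339  0.1704] x [ 0.105  0.994 -0.001] y [ 0.994 -0.105 -0.   ] z [-0.    -0.001 -1.   ] F [-0.1 -0.1 -1. ] w 0.0424 q [ 0.27  0.76 -0.32  1.28  0.24  1.14 -0.17]
```

View pics/w4.png

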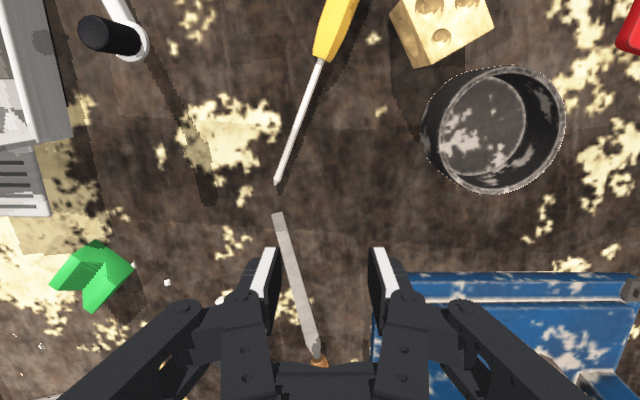

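Request:
step_arm:
  moves:
    - {"rx": 0, "ry": 0, "rz": 0, "dx": 2, "dy": -54, "dz": 0, "gripper": 0}
    - {"rx": 0, "ry": 0, "rz": 0, "dx": 2, "dy": -54, "dz": 0, "gripper": 0}
    - {"rx": 0, "ry": 0, "rz": 0, "dx": 2, "dy": -54, "dz": 0, "gripper": 0}
    - {"rx": 0, "ry": 0, "rz": 0, "dx": 2, "dy": -54, "dz": 0, "gripper": 0}
    - {"rx": 0, "ry": 0, "rz": 0, "dx": 2.7, "dy": -53, "dz": 0, "gripper": 0}
    - {"rx": 0, "ry": 0, "rz": 0, "dx": 0, "dy": 0, "dz": 0, "gripper": 0}
    - {"rx": 0, "ry": 0, "rz": 0, "dx": 0, "dy": 0, "dz": 0, "gripper": 0}

```text
clock: 14.85
tcp_pos: [0.5113, -0.0927, 0.172]
orientation: [2.33, 2.105, 0.001]
contact_force: [0.9, -0.5, 0.2]
grip_width: 0.0426
gripper_force: 0.0
```

```bash
python3 - <<'E'
from h import *
import pickle
o,m=st()
print('tool move mm',(m.T@(np.array([.5115,-.095,.08])-o['tcp_pos'])*1000).round(1))
c=r.camera_info('wrist'); im=r.grab_frame('wrist'); pickle.dump((c,im),open('w5.pkl','wb')); cv2.imwrite('pics/w5.png',im)
E
```

```text
t 14.85 tcp [ 0.5113 -0.0927  0.172 ] x [ 0.101  0.995 -0.   ] y [ 0.995 -0.101  0.002] z [ 0.002 -0.    -1.   ] F [ 0.9 -0.5  0.2] w 0.0426 q [ 0.39  0.35 -0.4   1.98  0.18  0.84 -0.21]
tool move mm [-2.2  0.2 92. ]
```

View pics/w5.png

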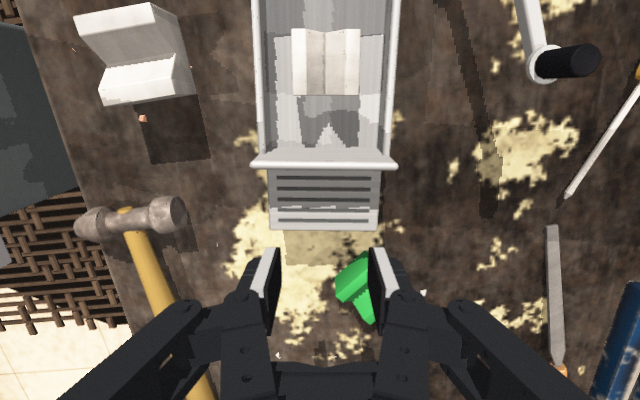

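```bash
python3 - <<'E'
from h import *
import pickle
from scipy.optimize import least_squares
c,im=pickle.load(open('w5.pkl','rb'))
for n,u,v,z in [('ledge L',269,230,.048),('ledge R',378,230,.048),('plate L',250,165,.076),('plate R',397,166,.076)]: print(n,P('w',u,v,z,c).round(4))
K=np.array([[.4693,.1221],[.5334,.0099],[.6552,-.0096]])
f=least_squares(lambda h:np.hypot(*(K-h).T)-.154,[.62,.137]);print('hinge',f.x,f.fun)
E
```

```text
ledge L [ 0.4631 -0.1164  0.048 ]
ledge R [ 0.5527 -0.1256  0.048 ]
plate L [ 0.4641 -0.0551  0.076 ]
plate R [ 0.5642 -0.066   0.076 ]
hinge [0.62091439 0.138994  ] [-0.00144729  0.00196163 -0.00150187]
```

Request:
step_arm:
  moves:
    - {"rx": 0, "ry": 0, "rz": 0, "dx": -2, "dy": 0, "dz": 40, "gripper": 0}
    - {"rx": 0, "ry": 0, "rz": 0, "dx": 0, "dy": 0, "dz": 35, "gripper": 0}
    - {"rx": 0, "ry": 0, "rz": 0, "dx": 0, "dy": 0, "dz": 17, "gripper": 0}
    - {"rx": 0, "ry": 0, "rz": 0, "dx": 0, "dy": 0, "dz": 0, "gripper": 0}
    - {"rx": 0, "ry": 0, "rz": 0, "dx": 8, "dy": 0, "dz": 0, "gripper": 0}
    - {"rx": 0, "ry": 0, "rz": 0, "dx": 8, "dy": 0, "dz": 0, "gripper": 0}
    - {"rx": 0, "ry": 0, "rz": 0, "dx": 6, "dy": 0, "dz": 0, "gripper": 0}
    - {"rx": 0, "ry": 0, "rz": 0, "dx": 6, "dy": 0, "dz": 0, "gripper": 0}
    - {"rx": 0, "ry": 0, "rz": 0, "dx": 6, "dy": 0, "dz": 0, "gripper": 0}

```text
clock: 16.02
tcp_pos: [0.5145, -0.0617, 0.0796]
orientation: [2.332, 2.104, -0.0]
contact_force: [-1.3, -4.2, 2.1]
grip_width: 0.0426
gripper_force: 1.8
```

```bash
python3 - <<'E'
from h import *
o,m=st()
E
```

```text
t 16.02 tcp [ 0.5145 -0.0617  0.0796] x [ 0.103  0.995 -0.001] y [ 0.995 -0.103  0.001] z [ 0.    -0.001 -1.   ] F [-1.3 -4.2  2.1] w 0.0426 q [ 0.28  0.49 -0.35  2.05  0.27  0.65 -0.35]
```

Request:
step_arm:
  moves:
    - {"rx": 0, "ry": 0, "rz": 0, "dx": 7, "dy": 0, "dz": 0, "gripper": 0}
    - {"rx": 0, "ry": 0, "rz": 0, "dx": 7, "dy": 0, "dz": 0, "gripper": 0}
    - {"rx": 0, "ry": 0, "rz": 0, "dx": 7, "dy": 0, "dz": 0, "gripper": 0}
    - {"rx": 0, "ry": 0, "rz": 0, "dx": 7, "dy": 0, "dz": 0, "gripper": 0}
    - {"rx": 0, "ry": 0, "rz": 0, "dx": 7, "dy": 0, "dz": 0, "gripper": 0}
    - {"rx": 0, "ry": 0, "rz": 0, "dx": 5, "dy": 0, "dz": 0, "gripper": 0}
    - {"rx": 0, "ry": 0, "rz": 0, "dx": 4, "dy": 0, "dz": 0, "gripper": 0}
    - {"rx": 0, "ry": 0, "rz": 0, "dx": 2, "dy": 0, "dz": 0, "gripper": 0}
    - {"rx": 0, "ry": 0, "rz": 0, "dx": 0, "dy": 0, "dz": 0, "gripper": 0}

```text
clock: 17.15
tcp_pos: [0.519, -0.0151, 0.0792]
orientation: [-2.331, -2.105, -0.001]
contact_force: [-0.1, -1.6, 1.8]
grip_width: 0.0426
gripper_force: 0.6
```

```bash
python3 - <<'E'
from h import *
o,m=st(); r.get_obs()
for n in('top','side','wrist'): 
    cv2.imwrite(f'pics/p1{n}.png',r.grab_frame(n))
E
```

```text
t 17.15 tcp [ 0.519  -0.0151  0.0792] x [0.102 0.995 0.   ] y [ 0.995 -0.102 -0.   ] z [ 0.  0. -1.] F [-0.1 -1.6  1.8] w 0.0426 q [ 0.2   0.49 -0.36  2.04  0.27  0.65 -0.44]
```

Request:
step_arm:
  moves:
    - {"rx": 0, "ry": 0, "rz": 0, "dx": -12, "dy": 0, "dz": 0, "gripper": 0}
    - {"rx": 0, "ry": 0, "rz": 0, "dx": -11, "dy": 0, "dz": 0, "gripper": 0}
    - {"rx": 0, "ry": 0, "rz": 0, "dx": 0, "dy": 0, "dz": 4, "gripper": 0}
    - {"rx": 0, "ry": 0, "rz": 0, "dx": 0, "dy": 0, "dz": 3, "gripper": 0}
    - {"rx": 0, "ry": 0, "rz": 0, "dx": 0, "dy": 0, "dz": 3, "gripper": 0}
    - {"rx": 0, "ry": 0, "rz": 0, "dx": 0, "dy": 0, "dz": 0, "gripper": 0}

```text
clock: 18.05
tcp_pos: [0.5165, -0.038, 0.069]
orientation: [-2.331, -2.106, 0.0]
contact_force: [-0.1, -0.6, 0.1]
grip_width: 0.0427
gripper_force: 0.0
```

Request:
step_arm:
  moves:
    - {"rx": 0, "ry": 0, "rz": 0, "dx": 0, "dy": 0, "dz": 3, "gripper": 0}
    - {"rx": 0, "ry": 0, "rz": 0, "dx": 0, "dy": 0, "dz": 2, "gripper": 0}
    - {"rx": 0, "ry": 0, "rz": 0, "dx": 0, "dy": 0, "dz": 0, "gripper": 0}

```text
clock: 18.42
tcp_pos: [0.5169, -0.0401, 0.0649]
orientation: [2.332, 2.103, -0.002]
contact_force: [-2.1, -4.6, 9.0]
grip_width: 0.0423
gripper_force: 4.6
```

Request:
step_arm:
  moves:
    - {"rx": 0, "ry": 0, "rz": 0, "dx": 0, "dy": 0, "dz": 3, "gripper": 0}
    - {"rx": 0, "ry": 0, "rz": 0, "dx": 0, "dy": 0, "dz": 0, "gripper": 0}

```text
clock: 18.68
tcp_pos: [0.5173, -0.0402, 0.062]
orientation: [2.332, 2.102, -0.001]
contact_force: [-0.7, -5.3, 8.6]
grip_width: 0.0427
gripper_force: 4.5
```

Request:
step_arm:
  moves:
    - {"rx": 0, "ry": 0, "rz": 0, "dx": 0, "dy": 0, "dz": 3, "gripper": 0}
    - {"rx": 0, "ry": 0, "rz": 0, "dx": 0, "dy": 0, "dz": 2.5, "gripper": 0}
    - {"rx": 0, "ry": 0, "rz": 0, "dx": 0, "dy": 0, "dz": 0, "gripper": 0}

```text
clock: 19.05
tcp_pos: [0.5175, -0.0402, 0.0565]
orientation: [2.332, 2.102, -0.001]
contact_force: [-1.6, -4.6, 7.2]
grip_width: 0.0429
gripper_force: 4.0
```

```bash
python3 - <<'E'
from h import *
o,m=st()
for n in('side','wrist','top'): 
    cv2.imwrite(f'pics/p2{n}.png',r.grab_frame(n))
a=cv2.imread('pics/p1side.png');b=cv2.imread('pics/p2side.png')
# nose edge motion in side view: project expected nose bottom corners
c=r.camera_info('side')
D=np.array([.5452,.1547,0]);X=np.array([.104,.9945,0]);Y=np.array([-.9945,.104,0])
for z in (0,.012,.044,.06): print(z,cv2.projectPoints((D-.02*X+.057*Y+[0,0,z])[None],c['rvec'],c['tvec'],c['mtx'],c['D'])[0].ravel())
E
```

```text
t 19.05 tcp [ 0.5175 -0.0402  0.0565] x [ 0.103  0.995 -0.002] y [ 0.995 -0.103  0.002] z [ 0.001 -0.002 -1.   ] F [-1.6 -4.6  7.2] w 0.0429 q [ 0.23  0.53 -0.33  2.05  0.3   0.6  -0.42]
0 [316.76227937 289.87880069]
0.012 [316.79148581 285.57363103]
0.044 [316.87336049 273.68136594]
0.06 [316.91659982 267.50093579]
```

```bash
python3 - <<'E'
from h import *
a=cv2.imread('pics/p1side.png',0);b=cv2.imread('pics/p2side.png',0)
m=np.zeros_like(a);m[225:295,285:345]=255
p=cv2.goodFeaturesToTrack(a,25,.03,4,mask=m)
q,s,e=cv2.calcOpticalFlowPyrLK(a,b,p,None,winSize=(11,11))
for x,y,k,er in zip(p[:,0],q[:,0],s.ravel(),e.ravel()):
    if k: print(x,(y-x).round(1),round(float(er),1))
E
```

```text
[287. 250.] [ 1.8 -9.1] 10.5
[302. 292.] [ 0. -0.] 1.1
[310. 286.] [-4.8 -5.3] 66.4
[336. 278.] [-0.7 -2.3] 22.8
[322. 266.] [ 0.7 -8.4] 17.7
[318. 270.] [ 1.1 -9.3] 16.0
[336. 288.] [ 0. -0.] 1.4
[329. 243.] [-0.5 -1.5] 15.5
[334. 239.] [ 0.3 -1.6] 14.5
[301. 251.] [ 2.4 -8. ] 23.0
[289. 284.] [ 0. -0.] 1.1
[307. 244.] [ 0.4 -3.5] 10.2
[325. 232.] [-1.6 -0. ] 11.4
[317. 285.] [ 1.7 -4.3] 18.3
[326. 292.] [-0. -0.] 1.4
[340. 285.] [ 0. -0.] 1.4
[317. 275.] [ 1.7 -9.5] 12.7
[344. 278.] [0. 0.] 1.5
[306. 284.] [ 0.  -1.4] 48.2
[294. 239.] [ 6.8 -9.3] 16.5
[330. 292.] [ 0.1 -0. ] 1.3
[337. 245.] [-0.6 -1.8] 12.4
[340. 242.] [-0.3 -2.2] 15.2
[333. 245.] [-0.7 -2. ] 13.4
[311. 262.] [ -6.8 -14.4] 30.2
```

Request:
step_arm:
  moves:
    - {"rx": 0, "ry": 0, "rz": 0, "dx": 5, "dy": 0, "dz": 0, "gripper": 0}
    - {"rx": 0, "ry": 0, "rz": 0, "dx": 5, "dy": 0, "dz": 0, "gripper": 0}
    - {"rx": 0, "ry": 0, "rz": 0, "dx": 5, "dy": 0, "dz": 0, "gripper": 0}
    - {"rx": 0, "ry": 0, "rz": 0, "dx": 5, "dy": 0, "dz": 0, "gripper": 0}
    - {"rx": 0, "ry": 0, "rz": 0, "dx": 5, "dy": 0, "dz": 0, "gripper": 0}

```text
clock: 19.82
tcp_pos: [0.5201, -0.0153, 0.0566]
orientation: [2.332, 2.102, -0.001]
contact_force: [-0.2, -5.8, 6.6]
grip_width: 0.0422
gripper_force: 4.2
```

```bash
python3 - <<'E'
from h import *
o,m=st()
cv2.imwrite(f'pics/p3side.png',r.grab_frame('side'))
a=cv2.imread('pics/p2side.png',0);b=cv2.imread('pics/p3side.png',0)
p=np.array([[[287,241]],[[319,261]],[[322,258]],[[318,265]]],np.float32)
q,s,e=cv2.calcOpticalFlowPyrLK(a,b,p,None,winSize=(13,13));print((q-p).round(1).reshape(-1,2),s.ravel(),e.ravel())
c=r.camera_info('side');pr=lambda x:cv2.projectPoints(np.array(x)[None],c['rvec'],c['tvec'],c['mtx'],c['D'])[0].ravel()
D=np.array([.5452,.1547,.06]);print('px per 25mm dock x',pr(D)-pr(D-.025*np.array([.104,.9945,0])))
E
```

```text
t 19.82 tcp [ 0.5201 -0.0153  0.0566] x [ 0.104  0.995 -0.002] y [ 0.995 -0.104  0.002] z [ 0.001 -0.002 -1.   ] F [-0.2 -5.8  6.6] w 0.0422 q [ 0.18  0.53 -0.33  2.05  0.3   0.61 -0.47]
[[-9.4  6.2]
 [-8.5  6.7]
 [-8.1  6.7]
 [-8.6  7.1]] [1 1 1 1] [5.9487796 7.2614646 7.433062  3.8443048]
px per 25mm dock x [-9.11409413  6.5309417 ]
```

Request:
step_arm:
  moves:
    - {"rx": 0, "ry": 0, "rz": 0, "dx": 5, "dy": 0, "dz": 0, "gripper": 0}
    - {"rx": 0, "ry": 0, "rz": 0, "dx": 5, "dy": 0, "dz": 0, "gripper": 0}
    - {"rx": 0, "ry": 0, "rz": 0, "dx": 5, "dy": 0, "dz": 0, "gripper": 0}
    - {"rx": 0, "ry": 0, "rz": 0, "dx": 5, "dy": 0, "dz": 0, "gripper": 0}
    - {"rx": 0, "ry": 0, "rz": 0, "dx": 0, "dy": 0, "dz": -3, "gripper": 0}
    - {"rx": 0, "ry": 0, "rz": 0, "dx": 0, "dy": 0, "dz": -3, "gripper": 0}
    - {"rx": 0, "ry": 0, "rz": 0, "dx": 0, "dy": 0, "dz": -3, "gripper": 0}
    - {"rx": 0, "ry": 0, "rz": 0, "dx": 0, "dy": 0, "dz": 0, "gripper": 0}

```text
clock: 20.88
tcp_pos: [0.5213, 0.0064, 0.0649]
orientation: [2.332, 2.105, 0.0]
contact_force: [0.3, 0.9, -0.4]
grip_width: 0.0426
gripper_force: 0.0
```

```bash
cat > fl.py <<'E'
from h import *
import sys
def flow(A,B,pts):
    a=cv2.imread(A,0);b=cv2.imread(B,0)
    p=np.array(pts,np.float32)[:,None];q,s,e=cv2.calcOpticalFlowPyrLK(a,b,p,None,winSize=(13,13));print((q-p).round(1).reshape(-1,2).tolist(),q.round(0).reshape(-1,2).tolist(),e.ravel().round(1))
E
python3 - <<'E'
from fl import *
st()
cv2.imwrite('pics/p4side.png',r.grab_frame('side'))
flow('pics/p3side.png','pics/p4side.png',[[278,247],[310,267],[314,265],[309,272]])
E
```

```text
t 20.88 tcp [0.5213 0.0064 0.0649] x [0.102 0.995 0.   ] y [ 0.995 -0.102  0.   ] z [ 0.  0. -1.] F [ 0.3  0.9 -0.4] w 0.0426 q [ 0.15  0.52 -0.34  2.04  0.29  0.63 -0.5 ]
[[-8.699999809265137, 6.599999904632568], [-8.100000381469727, 7.300000190734863], [-7.900000095367432, 7.199999809265137], [-8.5, 7.599999904632568]] [[269.0, 254.0], [302.0, 274.0], [306.0, 272.0], [300.0, 280.0]] [10.   7.   5.5  3.6]
```

Request:
step_arm:
  moves:
    - {"rx": 0, "ry": 0, "rz": 0, "dx": 6, "dy": 0, "dz": -3, "gripper": 0}
    - {"rx": 0, "ry": 0, "rz": 0, "dx": 6, "dy": 0, "dz": 0, "gripper": 0}
    - {"rx": 0, "ry": 0, "rz": 0, "dx": 6, "dy": 0, "dz": 0, "gripper": 0}
    - {"rx": 0, "ry": 0, "rz": 0, "dx": 6, "dy": 0, "dz": 0, "gripper": 0}
    - {"rx": 0, "ry": 0, "rz": 0, "dx": 6, "dy": 0, "dz": 0, "gripper": 0}
    - {"rx": 0, "ry": 0, "rz": 0, "dx": 5, "dy": 0, "dz": 0, "gripper": 0}

```text
clock: 21.68
tcp_pos: [0.5247, 0.0406, 0.0678]
orientation: [2.332, 2.104, -0.002]
contact_force: [-0.7, -5.8, 1.8]
grip_width: 0.0426
gripper_force: 3.0
```

```bash
python3 - <<'E'
from fl import *
st()
cv2.imwrite('pics/p5side.png',r.grab_frame('side'))
flow('pics/p4side.png','pics/p5side.png',[[269,254],[302,274],[306,272],[300,280]])
E
```

```text
t 21.68 tcp [0.5247 0.0406 0.0678] x [ 0.103  0.995 -0.001] y [ 0.995 -0.103 -0.   ] z [-0.001 -0.001 -1.   ] F [-0.7 -5.8  1.8] w 0.0426 q [ 0.08  0.52 -0.35  2.03  0.29  0.64 -0.56]
[[-6.400000095367432, 2.5999999046325684], [-6.300000190734863, 2.799999952316284], [-6.099999904632568, 2.9000000953674316], [-6.5, 3.0]] [[263.0, 257.0], [296.0, 277.0], [300.0, 275.0], [294.0, 283.0]] [10.   4.6  4.4  3.2]
```

Request:
step_arm:
  moves:
    - {"rx": 0, "ry": 0, "rz": 0, "dx": 5, "dy": 0, "dz": -1, "gripper": 0}
    - {"rx": 0, "ry": 0, "rz": 0, "dx": 5, "dy": 0, "dz": -1, "gripper": 0}
    - {"rx": 0, "ry": 0, "rz": 0, "dx": 5, "dy": 0, "dz": -2, "gripper": 0}
    - {"rx": 0, "ry": 0, "rz": 0, "dx": 5, "dy": 0, "dz": -2, "gripper": 0}

```text
clock: 22.22
tcp_pos: [0.5272, 0.0608, 0.0741]
orientation: [2.333, 2.104, 0.0]
contact_force: [0.1, -0.9, 0.5]
grip_width: 0.0426
gripper_force: 0.3
```

```bash
python3 - <<'E'
from fl import *
st()
cv2.imwrite('pics/p6side.png',r.grab_frame('side'))
flow('pics/p5side.png','pics/p6side.png',[[263,257],[296,277],[300,275],[294,283]])
E
```

```text
t 22.23 tcp [0.5272 0.0608 0.0741] x [ 0.103  0.995 -0.   ] y [ 0.995 -0.103  0.001] z [ 0.001 -0.    -1.   ] F [ 0.1 -0.9  0.5] w 0.0426 q [ 0.05  0.51 -0.35  2.02  0.28  0.66 -0.59]
[[-7.800000190734863, 6.5], [-7.400000095367432, 6.400000095367432], [-7.0, 6.0], [-8.0, 7.300000190734863]] [[255.0, 264.0], [289.0, 283.0], [293.0, 281.0], [286.0, 290.0]] [ 9.9 14.4 10.8  5.3]
```

Request:
step_arm:
  moves:
    - {"rx": 0, "ry": 0, "rz": 0, "dx": 4, "dy": 0, "dz": -3, "gripper": 0}
    - {"rx": 0, "ry": 0, "rz": 0, "dx": 4, "dy": 0, "dz": -2, "gripper": 0}
    - {"rx": 0, "ry": 0, "rz": 0, "dx": 5, "dy": 0, "dz": -2, "gripper": 0}
    - {"rx": 0, "ry": 0, "rz": 0, "dx": 5, "dy": 0, "dz": -2, "gripper": 0}

```text
clock: 22.78
tcp_pos: [0.5286, 0.0794, 0.0828]
orientation: [-2.332, -2.105, 0.0]
contact_force: [0.1, -2.8, 1.5]
grip_width: 0.0429
gripper_force: 1.7
```

```bash
python3 - <<'E'
from fl import *
st()
cv2.imwrite('pics/p7side.png',r.grab_frame('side'))
flow('pics/p6side.png','pics/p7side.png',[[255,264],[289,283],[293,281],[286,290]])
E
```

```text
t 22.77 tcp [0.5286 0.0794 0.0828] x [0.102 0.995 0.   ] y [ 0.995 -0.102 -0.   ] z [-0.  0. -1.] F [ 0.1 -2.8  1.5] w 0.0429 q [ 0.02  0.5  -0.36  2.01  0.27  0.68 -0.61]
[[-6.0, 7.900000095367432], [-6.300000190734863, 8.800000190734863], [-6.0, 8.300000190734863], [-6.0, 9.100000381469727]] [[249.0, 272.0], [283.0, 292.0], [287.0, 289.0], [280.0, 299.0]] [13.6 10.6 14.3 10. ]
```

Request:
step_arm:
  moves:
    - {"rx": 0, "ry": 0, "rz": 0, "dx": 4, "dy": 0, "dz": -4, "gripper": 0}
    - {"rx": 0, "ry": 0, "rz": 0, "dx": 5, "dy": 0, "dz": -3, "gripper": 0}
    - {"rx": 0, "ry": 0, "rz": 0, "dx": 5, "dy": 0, "dz": 0, "gripper": 0}
    - {"rx": 0, "ry": 0, "rz": 0, "dx": 5, "dy": 0, "dz": 0, "gripper": 0}
    - {"rx": 0, "ry": 0, "rz": 0, "dx": 5, "dy": 0, "dz": 0, "gripper": 0}
    - {"rx": 0, "ry": 0, "rz": 0, "dx": 5, "dy": 0, "dz": 0, "gripper": 0}

```text
clock: 23.58
tcp_pos: [0.5313, 0.1081, 0.0894]
orientation: [-2.332, -2.105, 0.001]
contact_force: [-0.6, -2.8, -0.8]
grip_width: 0.0427
gripper_force: 0.9
```

```bash
python3 - <<'E'
from fl import *
st()
cv2.imwrite('pics/p8side.png',r.grab_frame('side'))
flow('pics/p7side.png','pics/p8side.png',[[249,272],[283,292],[287,289],[280,299]])
E
```

```text
t 23.57 tcp [0.5313 0.1081 0.0894] x [ 0.102  0.995 -0.   ] y [ 0.995 -0.102 -0.001] z [-0.001 -0.    -1.   ] F [-0.6 -2.8 -0.8] w 0.0427 q [-0.03  0.5  -0.36  1.98  0.27  0.7  -0.66]
[[-10.699999809265137, 11.100000381469727], [-11.100000381469727, 12.5], [-11.300000190734863, 12.399999618530273], [-10.699999809265137, 12.300000190734863]] [[238.0, 283.0], [272.0, 304.0], [276.0, 301.0], [269.0, 311.0]] [13.2  6.5  8.8 10.8]
```

Request:
step_arm:
  moves:
    - {"rx": 0, "ry": 0, "rz": 0, "dx": 5, "dy": 0, "dz": 0, "gripper": 0}
    - {"rx": 0, "ry": 0, "rz": 0, "dx": 5, "dy": 0, "dz": 0, "gripper": 0}
    - {"rx": 0, "ry": 0, "rz": 0, "dx": 5, "dy": 0, "dz": 1, "gripper": 0}
    - {"rx": 0, "ry": 0, "rz": 0, "dx": 5, "dy": 0, "dz": 1, "gripper": 0}
    - {"rx": 0, "ry": 0, "rz": 0, "dx": 5, "dy": 0, "dz": 1, "gripper": 0}
    - {"rx": 0, "ry": 0, "rz": 0, "dx": 5, "dy": 0, "dz": 1, "gripper": 0}

```text
clock: 24.38
tcp_pos: [0.5351, 0.1372, 0.086]
orientation: [2.332, 2.104, -0.001]
contact_force: [-0.6, -4.5, 3.2]
grip_width: 0.0424
gripper_force: 2.5
```

```bash
python3 - <<'E'
from fl import *
st()
cv2.imwrite('pics/p9side.png',r.grab_frame('side'))
flow('pics/p8side.png','pics/p9side.png',[[238,283],[272,304],[276,301],[269,311]])
E
```

```text
t 24.38 tcp [0.5351 0.1372 0.086 ] x [ 0.103  0.995 -0.001] y [ 0.995 -0.103  0.   ] z [ 0.    -0.001 -1.   ] F [-0.6 -4.5  3.2] w 0.0424 q [-0.08  0.52 -0.36  1.96  0.28  0.7  -0.71]
[[-14.100000381469727, 9.600000381469727], [-13.0, 10.100000381469727], [-10.600000381469727, 8.399999618530273], [-13.600000381469727, 10.199999809265137]] [[224.0, 293.0], [259.0, 314.0], [265.0, 309.0], [255.0, 321.0]] [ 6.3 13.8 12.8 12.8]
```

Request:
step_arm:
  moves:
    - {"rx": 0, "ry": 0, "rz": 0, "dx": 4, "dy": 0, "dz": 0, "gripper": 0}
    - {"rx": 0, "ry": 0, "rz": 0, "dx": 4, "dy": 0, "dz": 0, "gripper": 0}
    - {"rx": 0, "ry": 0, "rz": 0, "dx": 4, "dy": 0, "dz": 0, "gripper": 0}
    - {"rx": 0, "ry": 0, "rz": 0, "dx": 2, "dy": 0, "dz": 0, "gripper": 0}
    - {"rx": 0, "ry": 0, "rz": 0, "dx": 0, "dy": 0, "dz": 0, "gripper": 0}

```text
clock: 25.05
tcp_pos: [0.536, 0.1525, 0.0858]
orientation: [-2.331, -2.106, -0.001]
contact_force: [-0.5, -0.3, -0.8]
grip_width: 0.0427
gripper_force: 0.1
```

```bash
python3 - <<'E'
from fl import *
st()
cv2.imwrite('pics/p10side.png',r.grab_frame('side'))
flow('pics/p9side.png','pics/p10side.png',[[224,293],[259,314],[255,321]])
E
```

```text
t 25.05 tcp [0.536  0.1525 0.0858] x [0.101 0.995 0.001] y [ 0.995 -0.101 -0.   ] z [ 0.     0.001 -1.   ] F [-0.5 -0.3 -0.8] w 0.0427 q [-0.1   0.53 -0.36  1.95  0.28  0.71 -0.74]
[[-7.199999809265137, 5.5], [-6.800000190734863, 6.099999904632568], [-27.5, -1.2000000476837158]] [[217.0, 298.0], [252.0, 320.0], [227.0, 320.0]] [ 9.7  3.8 38.6]
```

Request:
step_arm:
  moves:
    - {"rx": 0, "ry": 0, "rz": 0, "dx": -1, "dy": 0, "dz": 4, "gripper": 0}
    - {"rx": 0, "ry": 0, "rz": 0, "dx": 0, "dy": 0, "dz": 4, "gripper": 0}
    - {"rx": 0, "ry": 0, "rz": 0, "dx": 2, "dy": 0, "dz": 0, "gripper": 0}
    - {"rx": 0, "ry": 0, "rz": 0, "dx": 2, "dy": 0, "dz": 0, "gripper": 0}
    - {"rx": 0, "ry": 0, "rz": 0, "dx": 1, "dy": 0, "dz": 0, "gripper": 0}
    - {"rx": 0, "ry": 0, "rz": 0, "dx": 0, "dy": 0, "dz": 0, "gripper": 0}

```text
clock: 25.85
tcp_pos: [0.5364, 0.1554, 0.0777]
orientation: [2.332, 2.105, -0.001]
contact_force: [-0.5, -1.5, -1.1]
grip_width: 0.0427
gripper_force: 1.0
```

Request:
step_arm:
  moves:
    - {"rx": 0, "ry": 0, "rz": 0, "dx": 2, "dy": 0, "dz": 0, "gripper": 0}
    - {"rx": 0, "ry": 0, "rz": 0, "dx": 2, "dy": 0, "dz": 0, "gripper": 0}
    - {"rx": 0, "ry": 0, "rz": 0, "dx": 1, "dy": 0, "dz": 0, "gripper": 0}

```text
clock: 26.22
tcp_pos: [0.5367, 0.1563, 0.0777]
orientation: [2.332, 2.101, -0.009]
contact_force: [-2.5, -13.0, 5.5]
grip_width: 0.0427
gripper_force: 6.7
```

```bash
python3 - <<'E'
from fl import *
st()
cv2.imwrite('pics/p11side.png',r.grab_frame('side'))
flow('pics/p10side.png','pics/p11side.png',[[217,298],[252,320]])
c=r.camera_info('side')
D=np.array([.5452,.1547,0]);X=np.array([.104,.9945,0]);Y=np.array([-.9945,.104,0])
for x in(.14,.152): print(x,[cv2.projectPoints((D+x*X+(.008+s)*Y+[0,0,.044])[None],c['rvec'],c['tvec'],c['mtx'],c['D'])[0].ravel().round(1) for s in(.05,-.05)])
E
```

```text
t 26.23 tcp [0.5367 0.1563 0.0777] x [ 0.104  0.995 -0.006] y [ 0.995 -0.104 -0.001] z [-0.002 -0.006 -1.   ] F [ -2.5 -13.    5.5] w 0.0427 q [-0.12  0.54 -0.35  1.95  0.29  0.7  -0.76]
[[-1.899999976158142, 1.2000000476837158], [-1.7000000476837158, 1.2000000476837158]] [[215.0, 299.0], [250.0, 321.0]] [7.4 3.3]
0.14 [array([252.7, 325.5]), array([215.3, 294.9])]
0.152 [array([247.1, 330. ]), array([209.8, 298.7])]
```

Request:
step_arm:
  moves:
    - {"rx": 0, "ry": 0, "rz": 0, "dx": -8, "dy": 0, "dz": 0, "gripper": 0}
    - {"rx": 0, "ry": 0, "rz": 0, "dx": -8, "dy": 0, "dz": -20, "gripper": 0}
    - {"rx": 0, "ry": 0, "rz": 0, "dx": 0, "dy": 0, "dz": -52, "gripper": 0.3}
    - {"rx": 0, "ry": 0, "rz": 0, "dx": -34, "dy": 34, "dz": -10, "gripper": 0.3}
    - {"rx": 0, "ry": 0, "rz": 0, "dx": -34, "dy": 34, "dz": 0, "gripper": 0.3}
    - {"rx": 0, "ry": 0, "rz": 0, "dx": -34, "dy": 34, "dz": 0, "gripper": 0.3}
    - {"rx": 0, "ry": 0, "rz": 0, "dx": -35, "dy": 33, "dz": 0, "gripper": 0.3}
    - {"rx": 0, "ry": 0, "rz": 0, "dx": 0, "dy": 0, "dz": 0, "gripper": 0.3}

```text
clock: 27.28
tcp_pos: [0.6581, -0.0103, 0.1613]
orientation: [2.337, 2.095, 0.002]
contact_force: [-0.1, -0.2, -0.4]
grip_width: 0.0557
gripper_force: 0.0
```

```bash
python3 - <<'E'
from fl import *
o,m=st(); print('tool move mm',(m.T@(np.array([.6552,-.0096,.096])-o['tcp_pos'])*1000).round(1))
b=r.grab_frame('wrist');cv2.imwrite('pics/w6.png',b);c=r.camera_info('wrist')
print(cv2.projectPoints(np.array([[.6552,-.0096,.1],[.6552,-.0096,.066]]),c['rvec'],c['tvec'],c['mtx'],c['D'])[0].reshape(-1,2))
# dark blob of knob
g=cv2.cvtColor(b,cv2.COLOR_BGR2GRAY)
u,v=cv2.projectPoints(np.array([[.6552,-.0096,.1]]),c['rvec'],c['tvec'],c['mtx'],c['D'])[0].ravel().astype(int)
w=g[max(0,v-40):v+40,u-50:u+50][::4,::4];print(w)
for n in('top','side'): cv2.imwrite(f'pics/p12{n}.png',r.grab_frame(n))
E
```

```text
t 27.27 tcp [ 0.6581 -0.0103  0.1613] x [ 0.109  0.994 -0.001] y [ 0.994 -0.109  0.003] z [ 0.003 -0.001 -1.   ] F [-0.1 -0.2 -0.4] w 0.0557 q [ 0.16  0.56 -0.34  1.66  0.22  0.95 -0.37]
tool move mm [ 0.5 -3.2 65.3]
[[321.96742227 233.64483974]
 [322.21339124 213.58433996]]
[[ 97  93 103 102  90  77  82  80  80  54  48  48  46 222 233 223 222 208
  107  69  78  83  73  70  70]
 [ 94  91  96  97  86  79  77  79  80  49  47  45  47 186 241 241 225 240
  240 163  84  91  81  85  80]
 [ 97  93  98  96  82  84  73  76  80  78  52  48  90 233  87  29  28  30
   84 225  79  93  88  82  81]
 [ 97  97  94 101  83  90  79  77  89  82  76  60 206 213  30  31  29  27
   32 164 193  91  96  91  81]
 [ 90  83  96  98  88  89  80  82  81  81  72  50 235  23  29  33  28  28
   30  69 201  61  83  81  84]
 [ 72  70  72  73  80  77  76  74  72  76  80  43 227  23  31  29  31  26
   28  19 179  60  67  62  63]
 [ 72  70  67  77  71  76  78  76  71  79  82  60  76  23  30  41  38  39
   38  24  53  64  74  63 117]
 [ 74  74  76  72  70  73  75  78  68  69  65  74  42  25  43  33  35  33
   32  39  69  
[... 576 characters left out ...]
64  60  67  69  66  66 167 132 113 139
  182 214 192 208 208 215 199]
 [ 66  65  52  47  41  39  51  59  60  61  58  63  61  70 223 176 138 152
  117 189 196 190 200 221 222]
 [ 61  66  49  45  46  44  47  58  55  55  57  59  58 174 231 212  81  96
  126 191 204 215 223 232 230]
 [ 54  64  61  50  50  47  39  57  64  99  64  55  47  54 159 218  87 123
  157 152 133 230 231 235 235]
 [ 63  81  76  53  45  47  46  53 108 207 115  48  40  52  65 111 142 146
  156 158 142 229 216 237 233]
 [ 56  66  64  50  47  49  53  49 158 234 125  49  46  55  64 144 151 142
  127 133 146 234 237 232 233]
 [ 40  47  53  55  48  44  55  50  87 169 103  50  55  61  72  79 148 136
  136 137 137 231 237 235 234]]
```

```bash
python3 - <<'E'
from fl import *
o,m=st(); k=P('wrist',337,231,.1); print(k)
k[2]=.096
print('tool move mm',(m.T@(k-o['tcp_pos'])*1000).round(1)); d=k[:2]-[.6222,.1385]; print(np.hypot(*d),np.degrees(np.arctan2(d[1],d[0]))%360-174)
E
```

```text
t 27.43 tcp [ 0.6557 -0.0041  0.1608] x [0.101 0.995 0.002] y [ 0.995 -0.101  0.001] z [ 0.001  0.001 -1.   ] F [-0.5  0.7  0.8] w 0.0556 q [ 0.16  0.56 -0.35  1.67  0.22  0.95 -0.37]
[ 0.66330655 -0.0054293   0.1       ]
tool move mm [-0.7  7.7 64.8]
0.14968430776653135 111.93946654249214
```

Request:
step_arm:
  moves:
    - {"rx": 0, "ry": 0, "rz": 0, "dx": -3, "dy": 7, "dz": 10, "gripper": 0.3}
    - {"rx": 0, "ry": 0, "rz": 0, "dx": 0, "dy": 0, "dz": 30, "gripper": 0.3}
    - {"rx": 0, "ry": 0, "rz": 0, "dx": 0, "dy": 0, "dz": 25, "gripper": 0.3}
    - {"rx": 0, "ry": 0, "rz": 0, "dx": 0, "dy": 0, "dz": 0, "gripper": -1}
    - {"rx": 0, "ry": 0, "rz": 0, "dx": 0, "dy": 0, "dz": 0, "gripper": -1}
    - {"rx": 0, "ry": 0, "rz": 0, "dx": 0, "dy": 0, "dz": 0, "gripper": -1}
    - {"rx": 0, "ry": 0, "rz": 0, "dx": 0, "dy": 0, "dz": 0, "gripper": -1}
    - {"rx": 0, "ry": 0, "rz": 0, "dx": 0, "dy": 0, "dz": 0, "gripper": -1}
  grip_force: 25

```text
clock: 28.42
tcp_pos: [0.663, -0.0087, 0.0958]
orientation: [2.331, 2.105, 0.002]
contact_force: [0.3, 1.1, 2.9]
grip_width: 0.017
gripper_force: 25.4
```

```bash
python3 - <<'E'
from fl import *
o,m=st()
d=o['tcp_pos'][:2]-[.6222,.1385]; print(np.hypot(*d),np.degrees(np.arctan2(d[1],d[0]))%360-174)
E
```

```text
t 28.43 tcp [ 0.663  -0.0087  0.0958] x [0.102 0.995 0.001] y [ 0.995 -0.102  0.001] z [ 0.002  0.    -1.   ] F [0.3 1.1 2.9] w 0.017 q [ 0.15  0.65 -0.32  1.69  0.26  0.85 -0.39]
0.152750025265616 111.48925521751619
```

Request:
step_arm:
  moves:
    - {"rx": 0, "ry": 0, "rz": 0, "dx": -6.1, "dy": -19.1, "dz": 0, "gripper": -1}
    - {"rx": 0, "ry": 0, "rz": 0, "dx": -3.4, "dy": -18.4, "dz": 0, "gripper": -1}
    - {"rx": 0, "ry": 0, "rz": 0, "dx": -1.1, "dy": -18.6, "dz": 0, "gripper": -1}
    - {"rx": 0, "ry": 0, "rz": 0, "dx": 1.1, "dy": -18.6, "dz": 0, "gripper": -1}
    - {"rx": 0, "ry": 0, "rz": 0, "dx": 3.4, "dy": -18.4, "dz": 0, "gripper": -1}
    - {"rx": 0, "ry": 0, "rz": 0, "dx": 5.7, "dy": -17.8, "dz": 0, "gripper": -1}
    - {"rx": 0, "ry": 0, "rz": 0, "dx": 7.7, "dy": -17, "dz": 0, "gripper": -1}
    - {"rx": 0, "ry": 0, "rz": 0, "dx": 9.8, "dy": -16, "dz": 0, "gripper": -1}
    - {"rx": 0, "ry": 0, "rz": 0, "dx": 11.6, "dy": -14.6, "dz": 0, "gripper": -1}

```text
clock: 29.55
tcp_pos: [0.5077, 0.0364, 0.0954]
orientation: [2.332, 2.104, 0.003]
contact_force: [1.4, -1.8, 4.9]
grip_width: 0.0171
gripper_force: 26.0
```

```bash
python3 - <<'E'
from fl import *
o,m=st()
d=o['tcp_pos'][:2]-[.6222,.1385]; print(np.hypot(*d),np.degrees(np.arctan2(d[1],d[0]))%360-174)
E
```

```text
t 29.55 tcp [0.5077 0.0364 0.0954] x [0.102 0.995 0.001] y [ 0.995 -0.102  0.002] z [ 0.002  0.    -1.   ] F [ 1.4 -1.8  4.9] w 0.0171 q [ 0.1   0.45 -0.36  2.06  0.25  0.67 -0.52]
0.1533616711055385 47.723987302988064
```

Request:
step_arm:
  moves:
    - {"rx": 0, "ry": 0, "rz": 0, "dx": 13.3, "dy": -13.1, "dz": 0, "gripper": -1}
    - {"rx": 0, "ry": 0, "rz": 0, "dx": 14.8, "dy": -11.3, "dz": 0, "gripper": -1}
    - {"rx": 0, "ry": 0, "rz": 0, "dx": 16.1, "dy": -9.5, "dz": 0, "gripper": -1}
    - {"rx": 0, "ry": 0, "rz": 0, "dx": 17.2, "dy": -7.5, "dz": 0, "gripper": -1}
    - {"rx": 0, "ry": 0, "rz": 0, "dx": 17.9, "dy": -5.3, "dz": 0, "gripper": -1}
    - {"rx": 0, "ry": 0, "rz": 0, "dx": 18.4, "dy": -3.1, "dz": 0, "gripper": -1}
    - {"rx": 0, "ry": 0, "rz": 0, "dx": 12, "dy": -0.8, "dz": 0, "gripper": -1}
    - {"rx": 0, "ry": 0, "rz": 0, "dx": 4, "dy": 0, "dz": 0, "gripper": -1}
    - {"rx": 0, "ry": 0, "rz": 0, "dx": 0, "dy": 0, "dz": 0, "gripper": -1}

```text
clock: 30.68
tcp_pos: [0.4696, 0.1513, 0.0951]
orientation: [2.331, 2.101, -0.003]
contact_force: [3.9, -11.2, 8.1]
grip_width: 0.0169
gripper_force: 26.6
```

```bash
python3 - <<'E'
from fl import *
o,m=st()
d=o['tcp_pos'][:2]-[.6222,.1385]; print(np.hypot(*d),np.degrees(np.arctan2(d[1],d[0]))%360-174)
E
```

```text
t 30.68 tcp [0.4696 0.1513 0.0951] x [ 0.103  0.995 -0.004] y [ 0.995 -0.103  0.001] z [ 0.001 -0.004 -1.   ] F [  3.9 -11.2   8.1] w 0.0169 q [-0.13  0.43 -0.38  2.09  0.26  0.66 -0.79]
0.15314620295585435 1.1871981394392321
```

Request:
step_arm:
  moves:
    - {"rx": 0, "ry": 0, "rz": 0, "dx": -1, "dy": 0, "dz": 0, "gripper": -1}
    - {"rx": 0, "ry": 0, "rz": 0, "dx": 0, "dy": 0, "dz": 0, "gripper": 0.3}
    - {"rx": 0, "ry": 0, "rz": 0, "dx": 0, "dy": 0, "dz": 0, "gripper": 0.3}
    - {"rx": 0, "ry": 0, "rz": 0, "dx": 0, "dy": 0, "dz": 0, "gripper": 0.3}
    - {"rx": 0, "ry": 0, "rz": 0, "dx": 0, "dy": 0, "dz": 0, "gripper": 0.3}
    - {"rx": 0, "ry": 0, "rz": 0, "dx": 0, "dy": 0, "dz": -30, "gripper": 0.3}
    - {"rx": 0, "ry": 0, "rz": 0, "dx": 0, "dy": 0, "dz": -50, "gripper": 0.3}
    - {"rx": 0, "ry": 0, "rz": 0, "dx": 0, "dy": 0, "dz": -50, "gripper": 0.3}
    - {"rx": 0, "ry": 0, "rz": 0, "dx": -50, "dy": 0, "dz": 0, "gripper": 0.3}
    - {"rx": 0, "ry": 0, "rz": 0, "dx": -50, "dy": 0, "dz": 0, "gripper": 0.3}
    - {"rx": 0, "ry": 0, "rz": 0, "dx": -50, "dy": 0, "dz": 0, "gripper": 0.3}
    - {"rx": 0, "ry": 0, "rz": 0, "dx": -50, "dy": 0, "dz": 0, "gripper": 0.3}
    - {"rx": 0, "ry": 0, "rz": 0, "dx": 0, "dy": 0, "dz": 0, "gripper": 0.3}
    - {"rx": 0, "ry": 0, "rz": 0, "dx": 0, "dy": 0, "dz": 0, "gripper": 0.3}

```text
clock: 32.42
tcp_pos: [0.4485, -0.0455, 0.2248]
orientation: [-2.332, -2.105, -0.001]
contact_force: [0.4, 1.6, 0.0]
grip_width: 0.0555
gripper_force: 0.0
```

```bash
python3 - <<'E'
from fl import *
st(); a=cv2.imread('pics/top0.png'); b=r.grab_frame('top'); cv2.imwrite('pics/f.png',b); cv2.imwrite('pics/fs.png',r.grab_frame('side'))
c=r.camera_info('top'); M=R.from_rotvec(c['rvec']).as_matrix()
# rectify horizontal planes into dock frame: 1 px = 1 mm, x -150..170, y -90..90
X=np.array([.104,.9945,0]);Y=np.array([-.9945,.104,0]);D=np.array([.5437,.155,0])
def rect(im,z,xs,ys):
    g=np.array([[D+x*X+y*Y+[0,0,z] for x in xs] for y in ys]).reshape(-1,3)
    p=cv2.projectPoints(g,c['rvec'],c['tvec'],c['mtx'],c['D'])[0].reshape(len(ys),len(xs),2).astype(np.float32)
    return cv2.cvtColor(cv2.remap(im,p[...,0],p[...,1],1),cv2.COLOR_BGR2GRAY)
xs=np.arange(-.06,.17,.003)
for z in(.044,.076): print(z,[(int(x*1000),int(v)) for x,v in zip(xs,rect(b,z,xs,np.arange(-.03,.035,.003)).mean(0))])
ys=np.arange(-.09,.09,.003);print([(int(y*1000),int(v)) for y,v in zip(ys,rect(b,.044,np.arange(.03,.13,.004),ys).mean(1))])
k=rect(b,.1,np.arange(-.04,.02,.002),np.arange(.05,.1,.002));ii=np.argwhere(k<50);print('knob dock x,y',ii[:,1].mean()*2-40,ii[:,0].mean()*2+50)
E
```

```text
t 32.42 tcp [ 0.4485 -0.0455  0.2248] x [0.102 0.995 0.   ] y [ 0.995 -0.102  0.   ] z [ 0.  0. -1.] F [0.4 1.6 0. ] w 0.0555 q [ 0.26  0.16 -0.32  2.08  0.06  0.91 -0.2 ]
0.044 [(-60, 70), (-56, 70), (-53, 70), (-50, 66), (-47, 103), (-44, 185), (-41, 200), (-38, 176), (-35, 160), (-32, 186), (-29, 137), (-26, 117), (-23, 148), (-20, 135), (-17, 116), (-14, 144), (-11, 132), (-8, 166), (-5, 201), (-2, 187), (0, 133), (3, 149), (6, 152), (9, 150), (12, 126), (15, 91), (18, 128), (21, 193), (24, 192), (27, 163), (30, 162), (33, 158), (36, 154), (39, 155), (42, 154), (45, 154), (48, 155), (51, 151), (54, 128), (57, 124), (60, 151), (63, 171), (66, 175), (69, 178), (72, 180), (75, 182), (78, 184), (81, 185), (84, 185), (87, 187), (90, 189), (93, 191), (96, 190), (99, 184), (102, 176), (105, 156), (108, 142), (111, 141), (114, 141), (117, 141), (120, 142), (123, 142), (126, 141), (129, 142), (132, 142), (135, 141), (138, 123), (141, 94), (144, 88), (147, 105), (150, 170), (153, 192), (156, 132), (159, 74), (162, 70), (165, 71), (168, 70)]
0.076 [(-60, 69), (-56, 70), (-53, 69), (-50, 129
[... 852 characters left out ...]
83, 65), (-80, 63), (-77, 70), (-74, 128), (-71, 142), (-68, 139), (-65, 139), (-62, 147), (-59, 135), (-56, 82), (-53, 65), (-50, 52), (-47, 65), (-44, 140), (-41, 197), (-38, 140), (-35, 135), (-32, 166), (-29, 167), (-26, 168), (-23, 167), (-20, 166), (-17, 162), (-14, 164), (-11, 167), (-8, 164), (-5, 158), (-2, 159), (0, 159), (3, 161), (6, 163), (9, 156), (12, 158), (15, 157), (18, 161), (21, 173), (24, 174), (27, 167), (30, 142), (33, 151), (36, 161), (39, 161), (42, 160), (45, 159), (48, 152), (51, 158), (54, 197), (57, 134), (60, 116), (63, 139), (66, 140), (69, 154), (72, 150), (75, 150), (78, 154), (81, 154), (84, 105), (87, 75)]
knob dock x,y -26.891304347826086 71.54347826086956
```

```bash
python3 - <<'E'
from fl import *
b=cv2.imread('pics/f.png');c=r.camera_info('top')
X=np.array([.104,.9945,0]);Y=np.array([-.9945,.104,0]);D=np.array([.5437,.155,0])
def rect(im,z,xs,ys):
    g=np.array([[D+x*X+y*Y+[0,0,z] for x in xs] for y in ys]).reshape(-1,3)
    p=cv2.projectPoints(g,c['rvec'],c['tvec'],c['mtx'],c['D'])[0].reshape(len(ys),len(xs),2).astype(np.float32)
    return cv2.cvtColor(cv2.remap(im,p[...,0],p[...,1],1),cv2.COLOR_BGR2GRAY)
xs=np.arange(-.045,.021,.003)
print((xs*1000).round().astype(int));k=rect(b,.064,xs,np.arange(-.09,.1,.008))
for y,row in zip(range(-90,100,8),k): print(y,row)
E
```

```text
[-45 -42 -39 -36 -33 -30 -27 -24 -21 -18 -15 -12  -9  -6  -3   0   3   6
   9  12  15  18]
-90 [ 87  86  81  78  79  78  70  66  73 126 186 190 172 171 189 171 105  48
  55  67  73  73]
-82 [ 64  67  71  70  69  71  74  78 129 165 138 126 126 125 141 182 173 104
  71  75  77  73]
-74 [ 74  58  46  42  44  44  47  55  88 146 197 193 184 183 190 179 100  72
  79  82  76  78]
-66 [ 87  86  92  98 108  86  65  58  60  58  86 161 201 197  93  50  58 120
 147 125 103 104]
-58 [ 46  47  53  60  76  80  82  99 121 111 117 171 198 199 163 127 149 160
 146 147 154 151]
-50 [ 81  78  79  75  50  49  48  53 103 155 143 156 199 200 135  70  69  67
  71  64  69  77]
-42 [ 81  79  78  67  50  47  44  54 116 168 151 164 197 158  79  65  64  69
  76  89 143 204]
-34 [191 190 196 190 157 155 155 156 154 145 126 175 194 149 140 155 155 155
 113  96 145 199]
-26 [200 182 150 191 137 115 145 132 118 145 133 161 200 183 148 149 153 148
 112  88 141 206]
-18 [201 185 156 167 132 116 146 137 111 149 140 168 202 197 124 155 154 150
 116  93 148 209]
-10 [201 177 162 189 136 108 152 136 124 143 128 179 203 18
[... 510 characters left out ...]
00 176 162 191 130 112 153 134 126 131 115 163 186 160 119 144 153 146
  92  86 149 203]
46 [204 201 201 190 154 152 155 156 155 148 122 155 185 152 133 154 154 151
 126  97 151 212]
54 [ 43  45  49  55  52  51  49  57 101 117 118 168 184 163  72  52  74  91
 101 108 162 204]
62 [ 36  39  46  46  47  44  49  72  97 102 133 167 158 114  75  59  91 120
 122 134 149 141]
70 [ 40  43  55  74  86  73  61  53  93 138  64  29  45  50  49  48  57 108
 153 156 148 146]
78 [113  65  47  45  41  43  44  55  77 128 129  69  35  60  95  95  92 139
 156 152 132 131]
86 [68 70 68 66 61 57 56 56 59 64 64 58 64 63 70 69 67 79 82 88 86 86]
94 [75 75 70 73 75 74 71 74 72 70 69 72 70 70 66 72 75 79 77 79 81 82]
```

```bash
python3 -c "
from bench import r
print(r.hand_in())"
```

```text
the job is handed in; nothing more can be done
None
```

I handed the job in at about 32 s. The vee block is in the tray, the tray is home against the back stop, the keeper is shut and the cone was never approached; by the last camera check and contact forces it all fits, but the hand-in returned no verdict.

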